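Load the label reader with sample jars and start it

ROBOT

A 6-joint arm with a two-finger parallel gripper is mounted at the origin on the work surface. World frame = base frame: x ahead of the robot, y to its left, z up, the work surface at z = 0. Lengths are in m, angles in rad, forces in N, time in s.
With the tool pointing down it reaches from about 0.25 to 0.725 m from the base axis. Payload 4 kg.
Tool frame: the origin (TCP) lies midway between the tips of the shut fingers; the grasp point (between the pads) lies 19 mm behind it (bot.grip_depth is the distance from the TCP to the grasp point, in m); z points along the fingers, y is the line along which they close (so a half turn about z gives the same grasp; the last joint's range is limited). The gripper opens to 85 mm and grips with 20 to 120 N. Pads are 22 mm wide; open, the fingers measure 114 mm over their backs; the gripper's body (76 mm by 85 mm) begins 54 mm behind the grasp point. The pads swing forward as they close: fully open they stand 13 mm farther back than shut.
Start: joints at [1.183, 0.241, 0.005, 1.335, 0, 1.571], TCP at [0.189, 0.463, 0.2] pointing down, gripper open.
Joint ranges: [-2.72, 2.72], [-1.05, 1.87], [-1.09, 1.28], [-1.99, 2.15], [-1.42, 1.44], [-3.14, 3.14]. Speed limits (rad/s): [2.79, 2.79, 3.14, 3.14, 3.14, 3.14].

INTERFACE

Orientations are given as a unit quaternion [x, y, z, w].
In Python, from workcell import bot gives the robot as it stands.
- The arm moves only by the shell command python3 -m creep 'ROWS'. ROWS is JSON, one flat list of numbers, 5 for each row, row after row: the shift along the world's x, y, z in m, then the turn about the world's z in rad, then the finger opening in m, from 0 to 0.0854. In form: [x, y, z, twist, claw, x, y, z, twist, claw, ...]. A call has 1 to 10 rows; each row is the pose to reach, as a shift and turn from the pose commanded when the call began; what a row does not reach only later rows make up. A row lasts 1/12 s, in which the tool goes at most 41.7 mm and 7.16 degrees, less where a joint would pass 70% of its speed; a pose out of reach is approached as far as the arm can. A call with a gripper value outside its range is refused whole. The fingers move at their own pace and stop on an object; the grip force is fixed at half the most. Time passes only in rows, so rows that repeat a pose let the fingers close. It gives the time, the measured TCP pose, the force, the opening and the grip force at its end, in the units of the state.
- bot.get_obs(): the state, without advancing time (a new reading comes with each control period).
- bot.camera(name): name is "side" or "top"; returns a dict with "pixels" (384x512x3 uint8, red, green, blue), "camera_matrix" (3x3 intrinsics, pixels), "dist_coeffs" ([k1, k2, p1, p2, k3] as OpenCV has them; the pictures are not rectified), "extrinsics" (4x4, takes a point from world to camera coordinates). Camera axes: x right, y down, z forward; pixel columns grow to the right and rows downward; lengths in m; the calibration is good to about 2 mm. A picture is of the moment at which its call begins. There is no depth.
- bot.job_done(): hands the job in; it is judged then, once.
Trained networks look in the newest picture that a camera, given by its name, has taken for a name from the list of things; names that differ only in an ending like _2 or _b are one class to them, and where a whole thing is asked for, a point or a joint stands for the part that bears it (a point fixed in the world has none). Each returns a list of dicts, best first, with "score" (0 to 1); they miss things now and then, are a little off and sometimes report something else, mostly with a low value. They report only what shows in the picture. A call takes as long as a camera call. They do not tell look-alikes from the thing itself.
- bot.look_for(camera, thing): "centre" ([column, row] as shares, 0 to 1, of the picture: columns of its width, rows of its height, amid what is visible of it).
- bot.place_of(camera, thing): "centre" ([column, row] as shares, 0 to 1, of the picture: columns of its width, rows of its height: a listed point, or the origin of a listed thing).
The state is a dict: "clock": time; "joint_pos": joint angles; "joint_vel": joint speeds; "tau": joint torques, N m; "eef_pos": TCP position; "tool_rot": TCP orientation; "ft_force": force on the tool from outside, world axes, zero at the start; "ft_torque": the same for the moment, N m; "grip_width": finger opening in m; "grasp_force": force on a finger pad.
Only numpy, scipy, OpenCV 4.12 (cv2) and the standard library are available. Lean on these libraries where they do the work, as an engineer would, in place of code of your own. Each camera call takes 0.05 s, during which the arm holds its last target. There are 200 camera calls.

TASK

Take the bare steel check cylinder out of the tray and stand it wholly on its round cork mat, and load the label reader: stand every sample jar upright in the trays in front of it, the tall jars in the tray with the high end walls and the squat jars in the tray with the low rim all round, each turned so that its white label squarely faces the reader's window. When all stand so and are let go, press the start button on the reader fully down, and leave the other things on the desk where they are.

Things in the scene. Friction and masses are not known exactly. Their poses are not given: they have to be found in the camera images.
- tall_1: Tall sample jar, amber with a black lid, a round cylinder 56 mm in diameter and 105 mm high, 0.22 kg, bottom-heavy. Origin at the centre of its underside, z up. Its own +x axis points out through the middle of its white paper label; a white seal strip runs from the centre of the lid over the edge and down the label, so the labelled side is seen from above too. May be absent.
- tall_2: Tall sample jar, amber with a black lid, a round cylinder 56 mm in diameter and 105 mm high, 0.22 kg, bottom-heavy. Origin at the centre of its underside, z up. Its own +x axis points out through the middle of its white paper label; a white seal strip runs from the centre of the lid over the edge and down the label, so the labelled side is seen from above too. May be absent.
- tall_3: Tall sample jar, amber with a black lid, a round cylinder 56 mm in diameter and 105 mm high, 0.22 kg, bottom-heavy. Origin at the centre of its underside, z up. Its own +x axis points out through the middle of its white paper label; a white seal strip runs from the centre of the lid over the edge and down the label, so the labelled side is seen from above too. May be absent.
- squat_1: Squat sample jar, amber with a black lid, a round cylinder 56 mm in diameter and 65 mm high, 0.22 kg, bottom-heavy. Origin at the centre of its underside, z up. Its own +x axis points out through the middle of its white paper label; a white seal strip runs from the centre of the lid over the edge and down the label, so the labelled side is seen from above too. May be absent.
- squat_2: Squat sample jar, amber with a black lid, a round cylinder 56 mm in diameter and 65 mm high, 0.22 kg, bottom-heavy. Origin at the centre of its underside, z up. Its own +x axis points out through the middle of its white paper label; a white seal strip runs from the centre of the lid over the edge and down the label, so the labelled side is seen from above too. May be absent.
- squat_3: Squat sample jar, amber with a black lid, a round cylinder 56 mm in diameter and 65 mm high, 0.22 kg, bottom-heavy. Origin at the centre of its underside, z up. Its own +x axis points out through the middle of its white paper label; a white seal strip runs from the centre of the lid over the edge and down the label, so the labelled side is seen from above too. May be absent.
- tray_high: Fixed steel tray in front of the reader, outside 93 (x) by 248 (y) mm, inside 85 by 240 mm, floor 4 mm thick; room for three jars side by side along y, 80 mm apart. Long walls 12 mm high; its two end walls (at y = +-122 mm) stand up 55 mm. For the tall jars. Origin at the centre of its underside, axes parallel to the reader's. The two trays may have changed places.
- tray_low: Fixed steel tray in front of the reader, outside 93 (x) by 248 (y) mm, inside 85 by 240 mm, floor 4 mm thick; room for three jars side by side along y, 80 mm apart. Long walls 12 mm high; its end walls are also only 12 mm high. For the squat jars. Origin at the centre of its underside, axes parallel to the reader's. The two trays may have changed places.
- reader: Fixed label reader: white block 100 (x) by 530 (y) by 85 mm high behind the two trays, a long dark window all along its front face, which looks to its own -x, 70 mm from the trays' middle line. Origin at the centre of its underside. A label faces it squarely when the jar's +x points along the reader's +x.
- start (a joint): Travel of the sprung start button on top of the reader, near its front edge: 0 up, 0.006 m fully down (pressed counts beyond 0.004), about 5 N fully down, springs back.
- start_top (a point): Centre of the top of the start button (34 mm in diameter, pressed straight down), on top of the reader midway along.
- check_piece: Plain bare-steel check cylinder without lid or label, 50 mm in diameter, 85 mm high, 0.5 kg, standing in the low-rimmed tray at the start. Origin at the centre of its underside.
- mat: Fixed round cork mat, 84 mm in diameter and 6 mm thick, lying flat on the desk beside the reader and trays, left or right: the place of the check cylinder. Origin at the centre of its underside.
- tape: Roll of white tape, 60 mm in diameter, 20 mm high. A bystander, not part of the job. Origin at the centre of its underside.
- pen: Marker pen lying along its y axis, 130 mm long, 12 mm thick. A bystander, not part of the job. Origin at the centre of its underside.
- beaker: Clear beaker, 68 mm in diameter, 90 mm high. A bystander, not part of the job. Origin at the centre of its underside.
- wash_bottle: White wash bottle, 64 mm in diameter, 120 mm high. A bystander, not part of the job. Origin at the centre of its underside.
- driver: Screwdriver with a black handle, 150 mm long, lying along its x axis. A bystander, not part of the job. Origin at the centre of its underside.
Not all that is in view belongs to the job. What is shaped like the squat_2 but green is not meant.

How it is judged:
By the outcome, as a careful person would: the job done as asked, in the order asked, and still so for the second after the job is handed in, with the robot touching nothing.
Of tall_1, tall_2, tall_3, squat_1, squat_2, squat_3 only 4 to 6 are there at a start; the rules pass over those that are not, and their reading is None.
At some moment in a run one of tall_1, tall_2, tall_3, squat_1, squat_2, squat_3 may be knocked a few centimetres aside while the robot is not near it.
It also fails if it takes over 210 s, if anything falls off the work surface, if the arm or the gripper's body presses on something with over 40 N, if the wrist force passes 120 N, or if a joint passes its speed limit or range.

## Working session

There is one attempt and no reset: what is moved stays moved. The work goes in short steps, Python scripts to look and compute and a shell command to move; the robot and the scene stay as the last step left them, time stands still between calls to the robot, and variables do not carry over. Pictures are saved under pics/ and viewed, at most 17 in all, crops included, and the job is handed in when it is done.

```bash
mkdir -p pics; cat > h.py <<'E'
import numpy as np, cv2
from workcell import bot
def cam(n):
    c=bot.camera(n); return c
def ray(c,px,z):
    K=np.array(c["camera_matrix"]);d=np.array(c["dist_coeffs"]);T=np.array(c["extrinsics"])
    u=cv2.undistortPoints(np.array([[px]],float),K,d)[0,0]
    R=T[:3,:3];o=-R.T@T[:3,3];v=R.T@np.array([u[0],u[1],1.])
    return o+v*(z-o[2])/v[2]
def proj(c,p):
    T=np.array(c["extrinsics"])
    r,_=cv2.projectPoints(np.array([p],float),cv2.Rodrigues(T[:3,:3])[0],T[:3,3],np.array(c["camera_matrix"]),np.array(c["dist_coeffs"]))
    return r[0,0]
def save(c,name,crop=None,s=1):
    im=c["pixels"][:,:,::-1]
    if crop: a,b,e,f=crop; im=im[b:f,a:e]
    cv2.imwrite("pics/"+name,cv2.resize(im,None,fx=s,fy=s,interpolation=cv2.INTER_CUBIC))
E
python3 - <<'E'
from h import *
for n in("top","side"):
    c=cam(n); save(c,n+"0.png",None,1.5)
    T=np.array(c["extrinsics"]);print(n,-T[:3,:3].T@T[:3,3])
    for t in("tall_1","squat_1","tray_high","tray_low","reader","start_top","check_piece","mat","tape","pen","beaker","wash_bottle","driver"):
        for r in bot.place_of(n,t):
            if r["score"]<.3: continue
            px=[r["centre"][0]*512,r["centre"][1]*384]
            print(t,round(r["score"],2),np.round(px),np.round(ray(c,px,.085 if t=="start_top" else 0)[:2],3))
print(bot.get_obs())
E
```

```text
top [0.34889087 0.03400106 1.28286029]
tall_1 0.78 [304. 229.] [ 0.455 -0.061]
tall_1 0.6 [270. 233.] [0.443 0.038]
squat_1 0.91 [153. 226.] [0.46  0.375]
squat_1 0.91 [205. 270.] [0.337 0.221]
squat_1 0.78 [112. 220.] [0.477 0.498]
squat_1 0.66 [195. 223.] [0.47  0.253]
squat_1 0.56 [146. 266.] [0.346 0.392]
squat_1 0.55 [362. 256.] [ 0.381 -0.225]
squat_1 0.35 [411. 144.] [ 0.713 -0.378]
tray_high 0.91 [331. 170.] [ 0.63 -0.14]
tray_high 0.52 [413. 234.] [ 0.444 -0.373]
tray_low 0.81 [241. 180.] [0.598 0.122]
reader 0.82 [281. 137.] [0.73  0.006]
start_top 0.74 [364. 255.] [ 0.382 -0.212]
start_top 0.58 [281. 139.] [0.698 0.009]
check_piece 0.59 [260. 178.] [0.605 0.069]
mat 0.75 [153. 192.] [0.561 0.383]
mat 0.56 [175. 273.] [0.326 0.306]
tape 0.78 [411. 192.] [ 0.569 -0.372]
pen 0.62 [174. 271.] [0.332 0.308]
pen 0.57 [281. 140.] [0.718 0.009]
beaker 0.69 [159. 146.] [0.699 0.372]
wash_bottle 0.91 [410. 147.] [ 0.702 -0.374]
side [ 0.46229959 -0.95561193  0.90740594]
tall_1 0.74 [236. 200.] [0.447 0.065]
tall_1 0.62 [242. 221.] [ 0.466 -0.05 ]
tall_1 0.36 [209. 166.] [0.335 0.287
[... 1037 characters left out ...]
57  -0.382]
{'clock': 1.4, 'joint_pos': array([ 1.18301284e+00,  2.40555666e-01,  5.02033852e-03,  1.33519711e+00,
       -2.04688825e-05,  1.57080569e+00]), 'joint_vel': array([-0.00024804,  0.00192129,  0.00112314,  0.00011989, -0.00079512,
       -0.00115059]), 'tau': array([-1.79201461e-04, -3.72205317e+01,  2.52684832e+01,  1.27288193e-03,
        2.14682416e-05,  1.74365205e-06]), 'eef_pos': array([0.18907996, 0.46288418, 0.20013641]), 'tool_rot': array([1.92683762e-01, 9.81260907e-01, 2.93762049e-05, 1.61979954e-05]), 'ft_force': array([0.62731479, 0.08338339, 0.61116085]), 'ft_torque': array([0.01404633, 0.04014019, 0.05571612]), 'grasp_force': 0.0, 'grip_width': 0.08536802169272736}
```

View pics/top0.png

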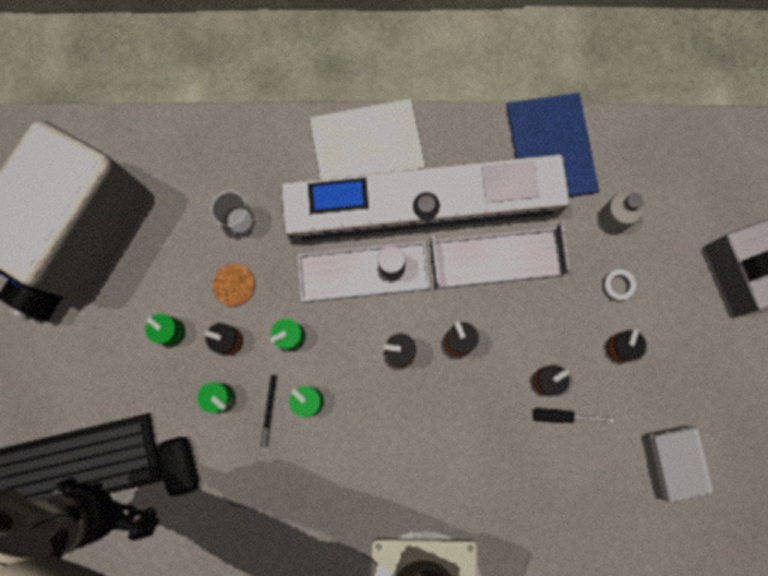

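View pics/side0.png

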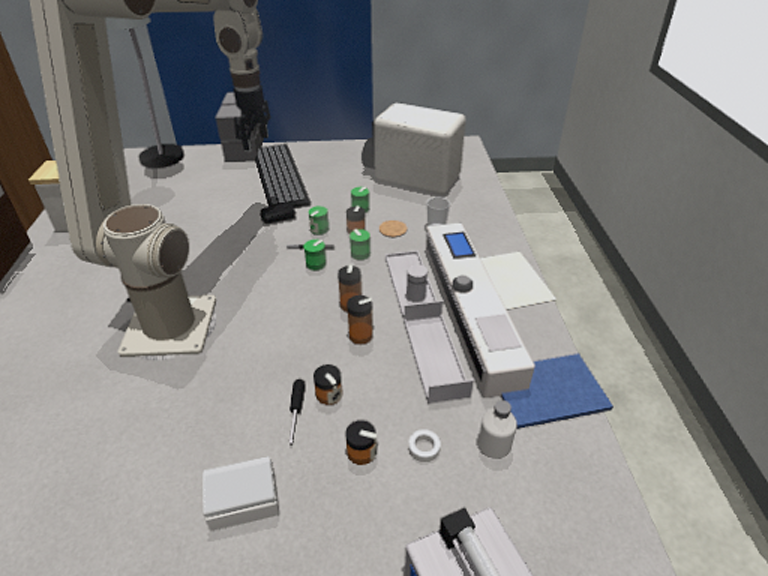

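Candidates at top0 picture pixels: black-lid jars are squat (222,339), tall (400,350), tall (461,339), squat (551,380) and squat (627,346). The four green look-alikes at (163,329), (287,334), (214,397) and (306,401) are not wanted. The steel cylinder is in the low tray at (391,263), the mat at (234,285), the button at (427,205). So there are 2 tall and 3 squat jars, with the high-walled tray on the right.

```bash
cat >> h.py <<'E'
def rect(c,x0,x1,y0,y1,z,s):
    # world patch: rows = x decreasing downward, cols = y decreasing rightward; s px per m
    nx,ny=int((x1-x0)*s),int((y1-y0)*s)
    X=x1-(np.arange(nx)+.5)/s; Y=y1-(np.arange(ny)+.5)/s
    g=np.stack(np.meshgrid(X,Y,indexing="ij")+(np.full((nx,ny),z),),-1).reshape(-1,3)
    T=np.array(c["extrinsics"])
    r,_=cv2.projectPoints(g,cv2.Rodrigues(T[:3,:3])[0],T[:3,3],np.array(c["camera_matrix"]),np.array(c["dist_coeffs"]))
    m=r.reshape(nx,ny,2).astype(np.float32)
    return cv2.remap(c["pixels"][:,:,::-1].copy(),m[...,0],m[...,1],cv2.INTER_CUBIC)
E
python3 - <<'E'
from h import *
J=[(.346-.015+.115,.378,.065),(.445,.034,.105),(.457,-.058,.105),(.387,-.222,.065),(.456,-.372,.065)]
ct=cam("top");cs=cam("side")
rows=[]
for c in(ct,cs):
    rows.append(np.hstack([cv2.resize(rect(c,x-.06,x+.06,y-.06,y+.06,h,1000),(155,155)) for x,y,h in J]))
a=rect(ct,.5,.84,-.32,.30,.085,1250)
cv2.imwrite("pics/rj.png",np.vstack(rows)); cv2.imwrite("pics/rr.png",a)
E
```

```text
(no output)
```

View pics/rj.png

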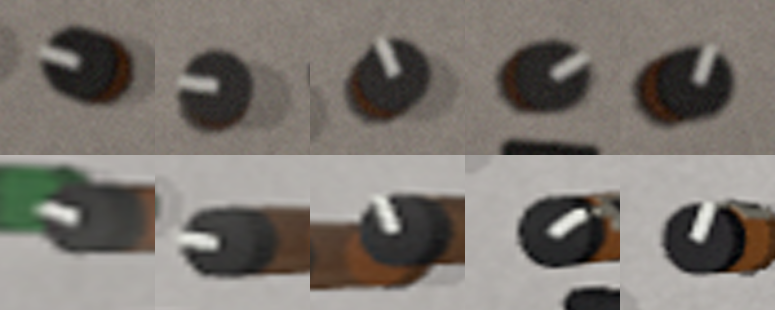

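View pics/rr.png

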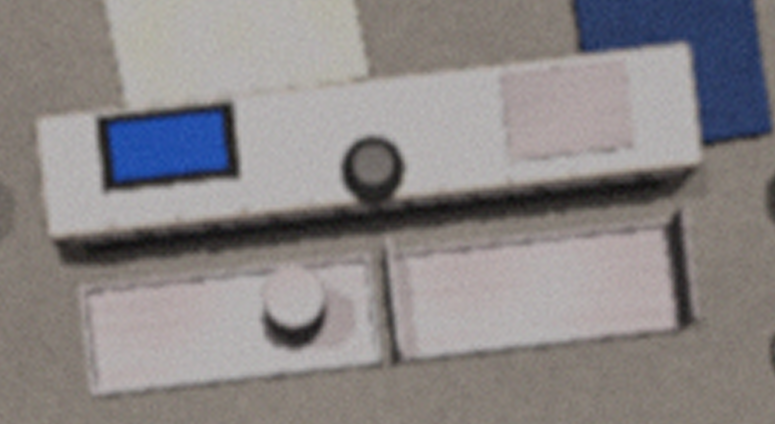

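The crops show five amber jars with black lids; the white strips point at roughly 70°, 84°, 22°, -60° and -18° in the world (jars A to E). In the reader patch, the top corners at (38,120), (688,44), (700,163) and (52,238) give yaw 0.116 and centre (0.727, 0.004).

I'm moving over the check cylinder and writing a lid fitter.

```bash
cat >> h.py <<'E'
from scipy.optimize import minimize
def fit(c,x,y,h,lam):
    "refine lid centre and label angle (deg) on plane z=h"
    s=1000;x0,y0=x-.06,y-.06
    im=cv2.GaussianBlur(rect(c,x0,x0+.12,y0,y0+.12,h,s).astype(np.float32).mean(2),(0,0),1.5)
    T=np.array(c["extrinsics"]);o=-T[:3,:3].T@T[:3,3]
    gx=np.arange(-36,36.1,1.5);U,V=[a.ravel()/1000 for a in np.meshgrid(gx,gx)]
    r=np.hypot(U,V);k=r<.034;U,V,r=U[k],V[k],r[k]
    d=np.array([o[0]-x,o[1]-y]);d/=np.hypot(*d)
    w=np.where((r>.028)&(U*d[0]+V*d[1]>0),0,1.)
    bg=np.median(im)
    dark=np.percentile(im[40:80,40:80],15);white=np.percentile(im[35:85,35:85],98)
    def cost(p):
        X,Y,a=p[0]/1000+x,p[1]/1000+y,p[2]*.02+np.radians(lam)
        al=U*np.cos(a)+V*np.sin(a);ac=-U*np.sin(a)+V*np.cos(a)
        disc=1/(1+np.exp((r-.028)/.0012)); st=disc/(1+np.exp((abs(ac)-.004)/.001))/(1+np.exp(-al/.001))
        m=bg*(1-disc)+dark*(disc-st)+white*st
        v=cv2.remap(im,((y0+.12-(Y+V))*s-.5).astype(np.float32)[None],((x0+.12-(X+U))*s-.5).astype(np.float32)[None],cv2.INTER_LINEAR)[0]
        return (w*np.minimum(abs(v-m),60)).mean()
    best=min((minimize(cost,[i,j,q],method="Nelder-Mead",options=dict(initial_simplex=np.array([[i,j,q],[i+5,j,q],[i,j+5,q],[i,j,q+8]]))) for i in(-6,6) for j in(-6,6) for q in(-10,10)),key=lambda r:r.fun)
    p=best.x;return x+p[0]/1000,y+p[1]/1000,lam+np.degrees(p[2]*.02),best.fun
def state():
    o=bot.get_obs();q=o["tool_rot"];psi=np.degrees(2*np.arctan2(q[1],q[0]))-90
    psi=(psi+180)%360-180
    print("t",round(o["clock"],2),"tcp",np.round(o["eef_pos"],4),"psi",round(psi,2),"j",np.round(o["joint_pos"],2),"F",np.round(o["ft_force"],1),"w",round(o["grip_width"],4),"g",round(o["grasp_force"],1))
E
python3 -m creep '[0.411,-0.396,0,-1.067,0.085,0.411,-0.396,0,-1.067,0.085,0.411,-0.396,0,-1.067,0.085,0.411,-0.396,0,-1.067,0.085,0.411,-0.396,0,-1.067,0.085,0.411,-0.396,0,-1.067,0.085,0.411,-0.396,0,-1.067,0.085,0.411,-0.396,0,-1.067,0.085,0.411,-0.396,0,-1.067,0.085,0.411,-0.396,0,-1.067,0.085]'
python3 - <<'E'
from h import *
state()
J=[(.446,.378,.065,70),(.445,.034,.105,83.5),(.457,-.058,.105,22),(.387,-.222,.065,-60),(.456,-.372,.065,-18)]
for n in("top","side"):
    c=cam(n)
    for j in J: print(n,np.round(fit(c,*j),4))
    T=np.array(c["extrinsics"])
    for t,z in(("mat",0),("check_piece",.004)):
        for r in bot.place_of(n,t)[:2]: print(t,round(r["score"],2),np.round(ray(c,[r["centre"][0]*512,r["centre"][1]*384],z)[:2],3))
    # mat by orange mask at z=.006
    a=rect(c,.5,.64,.31,.45,.006,1000).astype(int);m=(a[...,2]-a[...,0]>50)
    q=np.argwhere(m);print("mat",len(q),.64-q[:,0].mean()/1000,.45-q[:,1].mean()/1000)
E
```

```text
clock: 2.33
eef_pos: [0.4904, 0.172, 0.2003]
tool_rot: [0.666, 0.746, 0.0, 0.0]
ft_force: [0.5, 0.5, 0.0]
grip_width: 0.0849
grasp_force: 0.0
t 2.33 tcp [0.4904 0.172  0.2003] psi 6.5 j [0.34 0.28 0.06 1.35 0.   1.79] F [0.5 0.5 0. ] w 0.0849 g 0.0
top [ 0.4571  0.3765 71.565   6.9409]
top [4.37400e-01 4.59000e-02 7.50098e+01 6.75920e+00]
top [ 0.458  -0.0626 16.7125  5.6682]
top [  0.3875  -0.23   -55.3048   7.4094]
top [  0.4516  -0.3718 -23.1624   6.637 ]
mat 0.64 [0.554 0.384]
mat 974 0.5574958932238193 0.4028480492813142
side [ 0.4577  0.3769 75.2436 13.0695]
side [4.36500e-01 4.48000e-02 8.75961e+01 9.32030e+00]
side [ 0.4558 -0.0639 19.44   14.2057]
side [  0.3862  -0.2319 -54.7892  10.4875]
side [  0.4505  -0.3733 -18.2006   8.6451]
mat 0.69 [ 0.574 -0.38 ]
mat 0.48 [0.568 0.381]
check_piece 0.9 [0.608 0.068]
check_piece 0.41 [ 0.393 -0.227]
mat 5270 0.5658631878557875 0.371992220113852
```

```bash

python3 -m creep '[0.111,-0.105,0,0,0.085,0.111,-0.105,0,0,0.085,0.111,-0.105,0,0,0.085,0.111,-0.105,0,0,0.085,0.111,-0.105,0,0,0.085,0.111,-0.105,0,0,0.085]'
python3 - <<'E'
from h import *
state()
im=cv2.resize(cv2.imread("pics/top0.png"),(512,384),interpolation=cv2.INTER_AREA)[:,:,::-1]
c=cam("top");c2=dict(c);c2["pixels"]=im
a=rect(c2,.49,.65,.30,.46,.006,1000).astype(int);m=(a[...,2]-a[...,0]>50)
q=np.argwhere(m);print("mat",len(q),.65-q[:,0].mean()/1000,.46-q[:,1].mean()/1000,q.min(0),q.max(0))
c=cam("side")
save(c,"s1.png",(150,60,400,300),3)
E
```

```text
clock: 3.13
eef_pos: [0.6, 0.0694, 0.1995]
tool_rot: [0.665, 0.747, -0.0, -0.001]
ft_force: [-0.2, 0.4, -0.1]
grip_width: 0.0849
grasp_force: 0.0
t 3.13 tcp [0.6    0.0694 0.1995] psi 6.66 j [0.11 0.45 0.31 1.43 0.   1.57] F [-0.2  0.4 -0.1] w 0.0849 g 0.0
mat 5486 0.5671398104265403 0.37435800218738613 [41 44] [124 127]
```

View pics/s1.png

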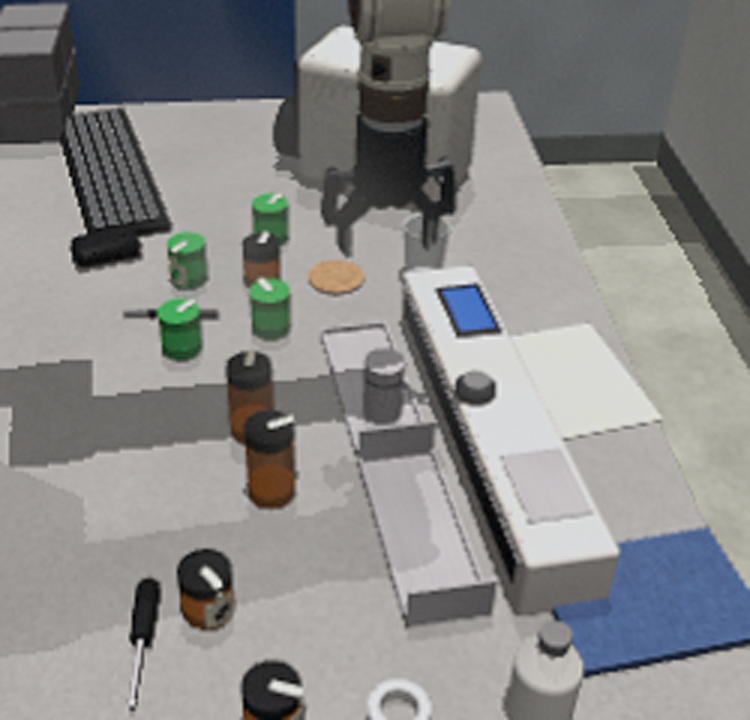

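The crop shows the open gripper above the steel cylinder at (383,385), with the mat at (336,277) free. Descending to grasp.

```bash

python3 -m creep '[0.001,-0.002,-0.16,0,0.085,0.001,-0.002,-0.16,0,0.085,0.001,-0.002,-0.16,0,0.085,0.001,-0.002,-0.16,0,0.085,0.001,-0.002,-0.16,0,0.085,0.001,-0.002,-0.16,0,0.04,0.001,-0.002,-0.16,0,0.04,0.001,-0.002,-0.16,0,0.04,0.001,-0.002,-0.16,0,0.04,0.001,-0.002,-0.16,0,0.04]'
python3 -m creep '[0,0,0,0,0.04,0,0,0,0,0.04,0,0,0.03,0,0.04,0,0,0.07,0,0.04,0,0,0.11,0,0.04,0,0,0.13,0,0.04,0,0,0.13,0,0.04]'
python3 -c "from h import *;state()"
```

```text
clock: 4.07
eef_pos: [0.6034, 0.0675, 0.0444]
tool_rot: [0.665, 0.747, 0.003, 0.002]
ft_force: [-2.9, 1.0, 6.0]
grip_width: 0.0475
grasp_force: 61.0
clock: 4.65
eef_pos: [0.6056, 0.0673, 0.1786]
tool_rot: [0.665, 0.747, 0.006, 0.005]
ft_force: [1.6, 0.1, -4.4]
grip_width: 0.0472
grasp_force: 64.8
t 4.65 tcp [0.6056 0.0673 0.1786] psi 6.65 j [0.11 0.46 0.26 1.36 0.   1.57] F [ 1.6  0.1 -4.4] w 0.0472 g 64.8
```

```bash

python3 -m creep '[-0.039,0.306,0,0,0.04,-0.039,0.306,0,0,0.04,-0.039,0.306,0,0,0.04,-0.039,0.306,0,0,0.04,-0.039,0.306,0,0,0.04,-0.039,0.306,0,0,0.04,-0.039,0.306,0,0,0.04,-0.039,0.306,0,0,0.04,-0.039,0.306,0,0,0.04,-0.039,0.306,0,0,0.04]'
python3 -c "from h import *;state()"
```

```text
clock: 5.48
eef_pos: [0.5606, 0.3737, 0.1677]
tool_rot: [0.664, 0.748, -0.002, -0.0]
ft_force: [-0.3, -0.1, -4.9]
grip_width: 0.0475
grasp_force: 64.5
t 5.48 tcp [0.5606 0.3737 0.1677] psi 6.81 j [ 0.59  0.62  0.5   1.45 -0.    2.04] F [-0.3 -0.1 -4.9] w 0.0475 g 64.5
```

```bash

python3 -m creep '[0.005,0,-0.04,0,0.04,0.005,0,-0.08,0,0.04,0.005,0,-0.11,0,0.04,0.005,0,-0.115,0,0.04,0.005,0,-0.115,0,0.04,0.005,0,-0.115,0,0.04]'
python3 -m creep '[0,0,-0.003,0,0.04,0,0,-0.003,0,0.04,0,0,-0.003,0,0.04]'
python3 -m creep '[0,0,-0.003,0,0.04,0,0,-0.003,0,0.04,0,0,-0.003,0,0.04]'

```

```text
clock: 5.98
eef_pos: [0.5681, 0.3721, 0.0563]
tool_rot: [0.665, 0.746, 0.001, 0.0]
ft_force: [-0.3, -0.2, -4.5]
grip_width: 0.0474
grasp_force: 64.5
clock: 6.23
eef_pos: [0.5683, 0.3734, 0.0543]
tool_rot: [0.665, 0.747, 0.002, 0.0]
ft_force: [-0.2, -0.6, -5.7]
grip_width: 0.0475
grasp_force: 64.5
clock: 6.48
eef_pos: [0.567, 0.3728, 0.0492]
tool_rot: [0.665, 0.747, -0.0, -0.0]
ft_force: [0.2, -0.7, -4.7]
grip_width: 0.0475
grasp_force: 64.5
```

```bash

python3 -m creep '[0,0,-0.003,0,0.04,0,0,-0.003,0,0.04,0,0,-0.003,0,0.04]'
python3 -m creep '[0,0,-0.002,0,0.04,0,0,-0.002,0,0.04,0,0,-0.002,0,0.04]'

```

```text
clock: 6.73
eef_pos: [0.5675, 0.3731, 0.0467]
tool_rot: [0.665, 0.747, 0.001, 0.0]
ft_force: [0.3, -0.3, -1.6]
grip_width: 0.0477
grasp_force: 64.7
clock: 6.98
eef_pos: [0.5675, 0.3735, 0.0466]
tool_rot: [0.665, 0.747, 0.001, 0.0]
ft_force: [-3.5, -0.5, 5.0]
grip_width: 0.0474
grasp_force: 65.6
```

```bash

python3 -m creep '[0,0,0,0,0.07,0,0,0,0,0.07,0,0,0,0,0.07,0,0,0,0,0.07,0,0,0.04,0,0.07,0,0,0.08,0,0.07,0,0,0.12,0,0.07,0,0,0.15,0,0.07,0,0,0.15,0,0.07]'
python3 -m creep '[-0.111,-0.19,0,0.6,0.075,-0.111,-0.19,0,0.6,0.075,-0.111,-0.19,0,0.6,0.075,-0.111,-0.19,0,0.6,0.075,-0.111,-0.19,0,0.6,0.075,-0.111,-0.19,0,0.6,0.075,-0.111,-0.19,0,0.6,0.075]'
python3 - <<'E'
from h import *
state()
J=[(.457,.377,.065,72),(.437,.045,.105,83),(.457,-.063,.105,19),(.387,-.231,.065,-55),(.451,-.372,.065,-20)]
cs=[]
for n in("top","side"):
    c=cam(n);cs.append(c)
    for j in J: print(n,np.round(fit(c,*j),4))
    for r in bot.place_of(n,"check_piece")[:2]: print(round(r["score"],2),np.round(ray(c,[r["centre"][0]*512,r["centre"][1]*384],.006)[:2],3))
A=[cv2.resize(rect(cs[0],.42,.62,.28,.48,.065,1000),(380,380)),cv2.resize(cs[1]["pixels"][100:200,200:300,::-1],(380,380))]
cv2.imwrite("pics/m1.png",np.hstack(A))
E
```

```text
clock: 7.73
eef_pos: [0.5706, 0.3749, 0.2034]
tool_rot: [0.665, 0.747, 0.007, 0.002]
ft_force: [0.1, 0.6, 1.3]
grip_width: 0.0695
grasp_force: 0.0
clock: 8.32
eef_pos: [0.4544, 0.1802, 0.1945]
tool_rot: [0.416, 0.909, -0.0, -0.0]
ft_force: [-0.6, 0.4, 0.1]
grip_width: 0.075
grasp_force: 0.0
t 8.32 tcp [0.4544 0.1802 0.1945] psi 40.8 j [ 0.38  0.22 -0.03  1.32 -0.    1.24] F [-0.6  0.4  0.1] w 0.075 g 0.0
top [ 0.4568  0.38   67.2027 28.8983]
top [4.37400e-01 4.60000e-02 7.92753e+01 5.38720e+00]
top [ 0.4575 -0.0627 15.4615  6.2895]
top [  0.3875  -0.2304 -55.3692   6.8651]
top [  0.4515  -0.3718 -23.4733   6.6053]
side [ 0.458   0.3768 76.7722 13.1195]
side [4.36400e-01 4.51000e-02 8.41381e+01 8.42020e+00]
side [ 0.4553 -0.0636 17.8692 14.43  ]
side [  0.3864  -0.2317 -55.2505   9.3581]
side [  0.4504  -0.3732 -18.1766   8.6552]
0.55 [0.574 0.379]
```

View pics/m1.png

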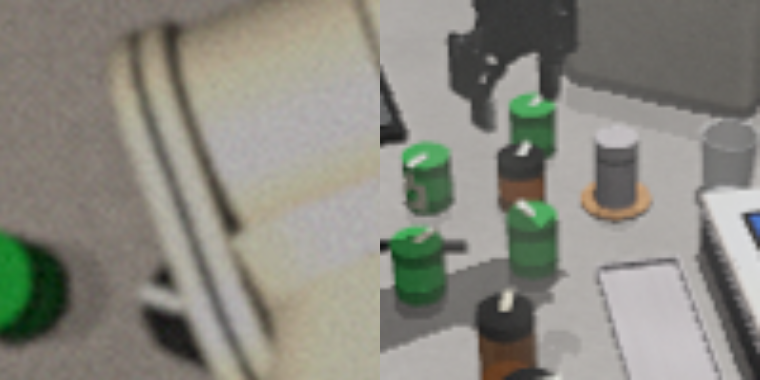

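The side crop shows the steel cylinder standing centred on the cork mat at (616,170). Next is jar A, the squat one at (521,170), which I chose among the greens.

```bash

python3 -m creep '[0.003,0.197,0,0.58,0.075,0.003,0.197,0,0.58,0.075,0.003,0.197,0,0.58,0.075,0.003,0.197,0,0.58,0.075,0.003,0.197,0,0.58,0.075,0.003,0.197,0,0.58,0.075,0.003,0.197,0,0.58,0.075,0.003,0.197,0,0.58,0.075]'
python3 - <<'E'
from h import *
state()
c=cam("side");print(fit(c,.457,.377,.065,74))
E
```

```text
clock: 9.18
eef_pos: [0.4589, 0.3804, 0.1931]
tool_rot: [0.137, 0.991, -0.001, -0.0]
ft_force: [-0.0, -0.9, -0.3]
grip_width: 0.0749
grasp_force: 0.0
t 9.18 tcp [0.4589 0.3804 0.1931] psi 74.29 j [ 0.69  0.44  0.27  1.4  -0.    0.97] F [-0.  -0.9 -0.3] w 0.0749 g 0.0
(np.float64(0.45923261847452806), np.float64(0.3763069582860724), np.float64(80.90894170703562), np.float64(9.636170164975157))
```

```bash

python3 -m creep '[-0.001,-0.003,-0.166,0,0.075,-0.001,-0.003,-0.166,0,0.075,-0.001,-0.003,-0.166,0,0.075,-0.001,-0.003,-0.166,0,0.075,-0.001,-0.003,-0.166,0,0.075,-0.001,-0.003,-0.166,0,0.05,-0.001,-0.003,-0.166,0,0.045,-0.001,-0.003,-0.166,0,0.045,-0.001,-0.003,-0.166,0,0.045,-0.001,-0.003,-0.166,0,0.045]'
python3 -c "from h import *;state()"
python3 -m creep '[0,0,0,0,0.045,0,0,0.04,0,0.045,0,0,0.08,0,0.045,0,0,0.12,0,0.045,0,0,0.15,0,0.045,0,0,0.17,0,0.045,0,0,0.17,0,0.045]'
python3 -c "from h import *;state()"
```

```text
clock: 10.07
eef_pos: [0.4605, 0.3784, 0.0318]
tool_rot: [0.137, 0.991, 0.002, 0.002]
ft_force: [0.7, -0.9, 7.0]
grip_width: 0.0448
grasp_force: 3.8
t 10.07 tcp [0.4605 0.3784 0.0318] psi 74.24 j [ 0.69  0.54 -0.    1.02 -0.    0.96] F [ 0.7 -0.9  7. ] w 0.0448 g 3.8
clock: 10.65
eef_pos: [0.461, 0.3795, 0.2062]
tool_rot: [0.137, 0.991, 0.005, 0.005]
ft_force: [1.0, 0.1, 1.5]
grip_width: 0.0451
grasp_force: 0.0
t 10.65 tcp [0.461  0.3795 0.2062] psi 74.27 j [0.69 0.42 0.28 1.41 0.   0.96] F [1.  0.1 1.5] w 0.0451 g 0.0
```

```bash

python3 - <<'E'
from h import *
c=cam("side"); save(c,"s2.png",(200,80,300,180),6)
print(fit(c,.457,.377,.065,74))
E
```

```text
(np.float64(0.4593986183515462), np.float64(0.3765827793994703), np.float64(80.8084622421068), np.float64(9.584266313564946))
```

View pics/s2.png

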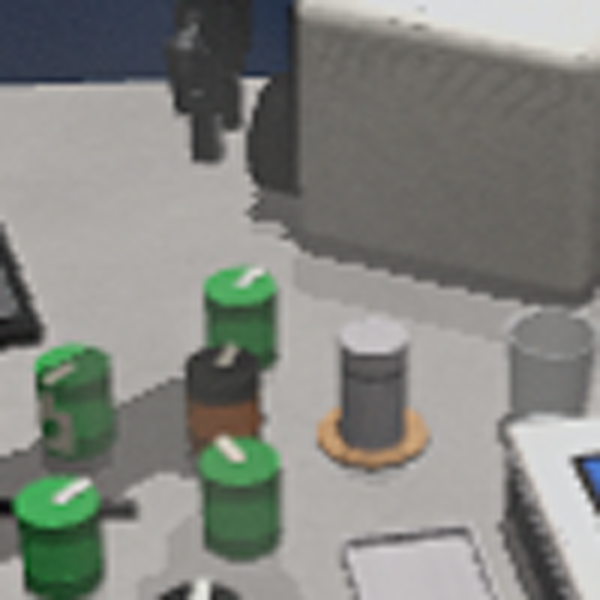

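```bash

python3 - <<'E'
from h import *
state()
c=cam("side"); 
print("tcp",proj(c,bot.get_obs()["eef_pos"]),"lid",proj(c,[.459,.3766,.065]),"base",proj(c,[.459,.3766,0]), "lid if",proj(c,[.457,.377,.065]))
print(bot.look_for("side","squat_1"))
c=cam("top");print(bot.look_for("top","squat_1")); print(proj(c,[.459,.3766,.065]))
E
```

```text
t 10.7 tcp [0.4601 0.3786 0.2031] psi 74.27 j [0.69 0.43 0.27 1.41 0.   0.96] F [-0.4 -0.3 -0.4] w 0.0449 g 0.0
tcp [235.79832832 112.45879765] lid [237.03731397 140.64600554] base [237.58296675 153.05724145] lid if [236.57450599 140.61419074]
[{'centre': [0.4311, 0.6586], 'score': 0.82}, {'centre': [0.415, 0.4372], 'score': 0.8}, {'centre': [0.4604, 0.3828], 'score': 0.75}, {'centre': [0.4168, 0.3813], 'score': 0.72}, {'centre': [0.4717, 0.7638], 'score': 0.66}, {'centre': [0.4684, 0.3456], 'score': 0.56}, {'centre': [0.4713, 0.4268], 'score': 0.53}, {'centre': [0.39, 0.6857], 'score': 0.29}]
[{'centre': [0.2961, 0.5888], 'score': 0.91}, {'centre': [0.8137, 0.6042], 'score': 0.88}, {'centre': [0.7139, 0.6628], 'score': 0.87}, {'centre': [0.4006, 0.6945], 'score': 0.78}, {'centre': [0.2895, 0.6893], 'score': 0.75}, {'centre': [0.373, 0.5789], 'score': 0.56}]
[146.75690979 224.26162388]
```

```bash

python3 - <<'E'
from h import *
c=cam("side")
print("s1",proj(c,[.6,.0694,.1995]),"obs 279.5 145.5"); print("m1",proj(c,[.4544,.1802,.1945]),"obs 235.8,129.6"); print("s2",proj(c,[.461,.3795,.2062]), "obs ~234 105")
save(c,"s3.png",(200,60,290,170),5); im=c["pixels"]
E
```

```text
s1 [278.25073068 153.80151144] obs 279.5 145.5
m1 [235.60505713 139.47604362] obs 235.8,129.6
s2 [236.22985535 110.99638726] obs ~234 105
```

View pics/s3.png

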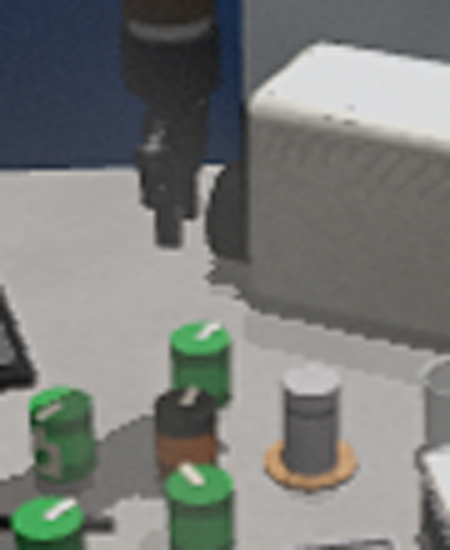

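The side picture shows the fingertips at (168,245), clearly higher than the reported TCP projects. So the fingers ran over the jar lid, and I'll re-measure from lower down.

```bash

python3 -m creep '[0,-0.001,-0.04,0,0.075,0,-0.001,-0.08,0,0.075,0,-0.001,-0.12,0,0.075,0,-0.001,-0.15,0,0.075,0,-0.001,-0.16,0,0.075,0,-0.001,-0.175,0,0.075,0,-0.001,-0.175,0,0.075,0,-0.001,-0.175,0,0.075,0,-0.001,-0.175,0,0.075]'
python3 - <<'E'
from h import *
state()
c=cam("side"); save(c,"s4.png",(190,80,300,190),5);print(proj(c,bot.get_obs()["eef_pos"]))
E
```

```text
clock: 11.7
eef_pos: [0.459, 0.3765, 0.0245]
tool_rot: [0.137, 0.991, 0.001, 0.001]
ft_force: [0.4, 0.6, -0.4]
grip_width: 0.0754
grasp_force: 0.0
t 11.7 tcp [0.459  0.3765 0.0245] psi 74.26 j [ 0.69  0.55 -0.01  1.01  0.    0.96] F [ 0.4  0.6 -0.4] w 0.0754 g 0.0
[237.42467363 148.36982719]
```

View pics/s4.png

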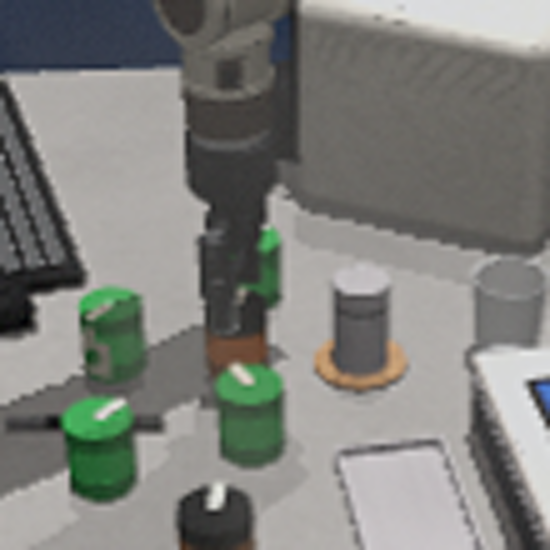

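The tip of the near finger, at (225,332), only just covers the lid. I'll go 16 mm lower and grip.

```bash

python3 -m creep '[0,0,-0.008,0,0.075,0,0,-0.016,0,0.075,0,0,-0.016,0,0.075]'
python3 -m creep '[0,0,0,0,0.03,0,0,0,0,0.03,0,0,0,0,0.03,0,0,0,0,0.03,0,0,0,0,0.03,0,0,0,0,0.03]'
python3 -c "from h import *;state()"
```

```text
clock: 12.0
eef_pos: [0.4573, 0.3751, 0.0058]
tool_rot: [0.137, 0.991, -0.001, -0.001]
ft_force: [-0.4, -0.9, 0.4]
grip_width: 0.0752
grasp_force: 0.0
clock: 12.5
eef_pos: [0.4585, 0.376, 0.0075]
tool_rot: [0.137, 0.991, 0.0, 0.0]
ft_force: [-0.2, -0.3, 3.1]
grip_width: 0.0545
grasp_force: 63.8
t 12.5 tcp [0.4585 0.376  0.0075] psi 74.26 j [ 0.69  0.57 -0.03  0.97 -0.    0.96] F [-0.2 -0.3  3.1] w 0.0545 g 63.8
```

```bash

python3 -m creep '[0,0,0.04,0,0.03,0,0,0.08,0,0.03,0,0,0.12,0,0.03,0,0,0.14,0,0.03,0.03,-0.04,0.14,-0.2,0.03,0.06,-0.08,0.14,-0.4,0.03,0.09,-0.12,0.14,-0.6,0.03,0.1285,-0.175,0.14,-0.8,0.03,0.1285,-0.175,0.14,-0.9,0.03,0.1285,-0.175,0.14,-1.0,0.03]'
python3 -m creep '[0,0,0,-0.34,0.03,0,0,0,-0.34,0.03,0,0,0,-0.34,0.03,0,0,0,-0.34,0.03,0,0,0,-0.34,0.03]'
python3 -c "from h import *;state()"
```

```text
clock: 13.33
eef_pos: [0.5895, 0.1945, 0.146]
tool_rot: [0.496, 0.868, -0.001, 0.001]
ft_force: [-0.5, 0.1, -2.5]
grip_width: 0.0541
grasp_force: 64.6
clock: 13.75
eef_pos: [0.5861, 0.2005, 0.1463]
tool_rot: [0.63, 0.777, -0.001, -0.0]
ft_force: [-0.2, -1.0, -2.5]
grip_width: 0.0541
grasp_force: 64.6
t 13.75 tcp [0.5861 0.2005 0.1463] psi 11.93 j [ 0.33  0.51  0.25  1.32 -0.    1.69] F [-0.2 -1.  -2.5] w 0.0541 g 64.6
```

```bash

python3 -m creep '[0.001,0,-0.04,-0.096,0.03,0.001,0,-0.08,-0.096,0.03,0.001,0,-0.11,-0.096,0.03,0.001,0,-0.125,-0.096,0.03,0.001,0,-0.13,-0.096,0.03,0.001,0,-0.13,-0.096,0.03,0.001,0,-0.13,-0.096,0.03,0.001,0,-0.13,-0.096,0.03]'
python3 -m creep '[0,0,-0.003,0,0.03,0,0,-0.003,0,0.03,0,0,-0.003,0,0.03]'
python3 -c "from h import *;state()"
```

```text
clock: 14.42
eef_pos: [0.5894, 0.2015, 0.0192]
tool_rot: [0.667, 0.745, 0.002, 0.001]
ft_force: [0.4, 0.0, -2.0]
grip_width: 0.0542
grasp_force: 64.7
clock: 14.67
eef_pos: [0.5881, 0.2009, 0.015]
tool_rot: [0.667, 0.745, 0.001, 0.0]
ft_force: [0.2, -0.1, -2.3]
grip_width: 0.0544
grasp_force: 64.7
t 14.67 tcp [0.5881 0.2009 0.015 ] psi 6.31 j [ 0.33  0.61  0.07  1.03 -0.    1.79] F [ 0.2 -0.1 -2.3] w 0.0544 g 64.7
```

```bash

python3 -m creep '[0,0,-0.003,0,0.03,0,0,-0.003,0,0.03,0,0,-0.003,0,0.03]'
python3 -m creep '[0,0,0,0,0.063,0,0,0,0,0.063,0,0,0,0,0.063,0,0,0.03,0,0.063,0,0,0.07,0,0.075,0,0,0.11,0,0.075,0,0,0.15,0,0.075,0,0,0.18,0,0.075]'
python3 -m creep '[-0.15,-0.2,0,0,0.075,-0.15,-0.2,0,0,0.075,-0.15,-0.2,0,0,0.075,-0.15,-0.2,0,0,0.075,-0.15,-0.2,0,0,0.075,-0.15,-0.2,0,0,0.075,-0.15,-0.2,0,0,0.075]'
python3 - <<'E'
from h import *
state()
J=[(.587,.201,.069,6.65),(.437,.045,.105,83),(.457,-.063,.105,19),(.387,-.231,.065,-55),(.451,-.372,.065,-20)]
for n in("top","side"):
    c=cam(n)
    for j in J: print(n,np.round(fit(c,*j),4))
E
```

```text
clock: 14.92
eef_pos: [0.5883, 0.2009, 0.0116]
tool_rot: [0.667, 0.745, 0.001, 0.0]
ft_force: [1.9, 0.3, -0.2]
grip_width: 0.0537
grasp_force: 64.7
clock: 15.58
eef_pos: [0.5884, 0.201, 0.1952]
tool_rot: [0.667, 0.745, 0.002, 0.001]
ft_force: [1.6, -0.0, 0.1]
grip_width: 0.0751
grasp_force: 0.0
clock: 16.17
eef_pos: [0.4323, -0.0036, 0.1911]
tool_rot: [0.669, 0.743, -0.002, -0.001]
ft_force: [-0.2, -0.1, 0.1]
grip_width: 0.0752
grasp_force: 0.0
t 16.17 tcp [ 0.4323 -0.0036  0.1911] psi 5.97 j [-0.01  0.11 -0.17  1.29 -0.    1.46] F [-0.2 -0.1  0.1] w 0.0752 g 0.0
top [0.5866 0.201  7.6307 8.2398]
top [ 0.4352  0.0585 53.5902 27.7594]
top [ 0.4245 -0.0347 -2.8576  3.1714]
top [  0.3878  -0.2294 -62.0169   6.3554]
top [  0.4516  -0.3718 -23.4323   6.7617]
side [ 0.5876  0.1994 19.7465 12.1116]
side [4.3710e-01 4.4500e-02 8.2318e+01 8.2837e+00]
side [ 0.4529 -0.0652 19.452  11.9639]
side [  0.3867  -0.2317 -57.0198   9.4109]
side [  0.4504  -0.3733 -18.1048   8.6757]
```

```bash

python3 -m creep '[-0.045,-0.227,0,-1.08,0.075,-0.045,-0.227,0,-1.08,0.075,-0.045,-0.227,0,-1.08,0.075,-0.045,-0.227,0,-1.08,0.075,-0.045,-0.227,0,-1.08,0.075,-0.045,-0.227,0,-1.08,0.075,-0.045,-0.227,0,-1.08,0.075,-0.045,-0.227,0,-1.08,0.075,-0.045,-0.227,0,-1.08,0.075,-0.045,-0.227,0,-1.08,0.075]'
python3 - <<'E'
from h import *
state()
c=cam("side");print(np.round(fit(c,.387,-.231,.065,-56),4),np.round(fit(c,.587,.2,.069,7),4),np.round(fit(c,.457,-.063,.105,19),4))
c=cam("top");print(np.round(fit(c,.587,.2,.069,7),4),np.round(fit(c,.457,-.063,.105,19),4),np.round(fit(c,.437,.045,.105,83),4))
E
```

```text
clock: 17.1
eef_pos: [0.394, -0.2261, 0.191]
tool_rot: [0.955, 0.296, 0.0, 0.0]
ft_force: [-0.4, 0.4, -0.5]
grip_width: 0.075
grasp_force: 0.0
t 17.1 tcp [ 0.394  -0.2261  0.191 ] psi -55.58 j [-0.52  0.15 -0.13  1.29  0.    2.02] F [-0.4  0.4 -0.5] w 0.075 g 0.0
[  0.3859  -0.2321 -50.7062   9.2255] [ 0.5875  0.1994 19.8237 12.1521] [ 0.4498 -0.0666 19.376  12.0304]
[0.5867 0.2011 7.9925 8.6138] [ 0.4583 -0.0635 19.1401  6.6883] [4.37300e-01 4.56000e-02 7.86394e+01 6.32990e+00]
```

```bash

python3 -m creep '[-0.006,-0.004,0,0,0.075,-0.006,-0.004,-0.04,0,0.075,-0.006,-0.004,-0.08,0,0.075,-0.006,-0.004,-0.12,0,0.075,-0.006,-0.004,-0.15,0,0.075,-0.006,-0.004,-0.17,0,0.075,-0.006,-0.004,-0.184,0,0.075,-0.006,-0.004,-0.184,0,0.075,-0.006,-0.004,-0.184,0,0.075]'
python3 -m creep '[0,0,0,0,0.03,0,0,0,0,0.03,0,0,0,0,0.03,0,0,0,0,0.03,0,0,0,0,0.03]'
python3 -c "from h import *;state()"
python3 -m creep '[0,0,0,0,0.03,0,0,0.04,0,0.03,0,0,0.08,0,0.03,0,0,0.12,0,0.03,0,0,0.15,0,0.03,0,0,0.15,0,0.03]'
```

```text
clock: 17.95
eef_pos: [0.3861, -0.2299, 0.0067]
tool_rot: [0.955, 0.296, -0.001, -0.001]
ft_force: [1.0, 0.8, 0.2]
grip_width: 0.0749
grasp_force: 0.0
clock: 18.37
eef_pos: [0.3879, -0.2309, 0.0089]
tool_rot: [0.955, 0.296, 0.001, 0.001]
ft_force: [-1.6, 1.9, 6.5]
grip_width: 0.0543
grasp_force: 63.3
t 18.37 tcp [ 0.3879 -0.2309  0.0089] psi -55.56 j [-0.54  0.33 -0.43  0.81  0.    2.  ] F [-1.6  1.9  6.5] w 0.0543 g 63.3
clock: 18.87
eef_pos: [0.3909, -0.2328, 0.1645]
tool_rot: [0.955, 0.296, 0.005, 0.005]
ft_force: [0.6, -0.4, -2.7]
grip_width: 0.0541
grasp_force: 65.4
```

```bash

python3 -m creep '[0.207,0.352,0,1.093,0.03,0.207,0.352,0,1.093,0.03,0.207,0.352,0,1.093,0.03,0.207,0.352,0,1.093,0.03,0.207,0.352,0,1.093,0.03,0.207,0.352,0,1.093,0.03,0.207,0.352,0,1.093,0.03,0.207,0.352,0,1.093,0.03,0.207,0.352,0,1.093,0.03,0.207,0.352,0,1.093,0.03]'
python3 -m creep '[0,0,0,0,0.03,0,0,0,0,0.03,0,0,0,0,0.03]'
python3 -c "from h import *;state()"
```

```text
clock: 19.7
eef_pos: [0.5944, 0.1248, 0.1563]
tool_rot: [0.66, 0.751, 0.0, -0.0]
ft_force: [0.3, 0.1, -2.1]
grip_width: 0.0544
grasp_force: 65.1
clock: 19.95
eef_pos: [0.5927, 0.1215, 0.156]
tool_rot: [0.662, 0.749, -0.001, -0.0]
ft_force: [0.1, -0.8, -2.5]
grip_width: 0.0541
grasp_force: 65.2
t 19.95 tcp [0.5927 0.1215 0.156 ] psi 7.08 j [ 0.2   0.47  0.23  1.33 -0.    1.65] F [ 0.1 -0.8 -2.5] w 0.0541 g 65.2
```

```bash

python3 -m creep '[0.003,0,-0.04,0,0.03,0.003,0,-0.08,0,0.03,0.003,0,-0.12,0,0.03,0.003,0,-0.135,0,0.03,0.003,0,-0.141,0,0.03,0.003,0,-0.141,0,0.03,0.003,0,-0.141,0,0.03,0.003,0,-0.141,0,0.03]'
python3 -m creep '[0,0,-0.003,0,0.03,0,0,-0.003,0,0.03,0,0,-0.003,0,0.03]'
```

```text
clock: 20.62
eef_pos: [0.5978, 0.1211, 0.0176]
tool_rot: [0.663, 0.749, 0.001, 0.001]
ft_force: [0.5, -0.7, -2.6]
grip_width: 0.0544
grasp_force: 65.4
clock: 20.87
eef_pos: [0.5969, 0.1217, 0.0134]
tool_rot: [0.662, 0.749, 0.0, 0.0]
ft_force: [-0.2, 0.2, -2.5]
grip_width: 0.0542
grasp_force: 65.4
```

```bash

python3 -m creep '[0,0,-0.002,0,0.03,0,0,-0.002,0,0.03,0,0,-0.002,0,0.063,0,0,-0.002,0,0.063,0,0,-0.002,0,0.063,0,0,0.03,0,0.063,0,0,0.07,0,0.075,0,0,0.11,0,0.075,0,0,0.15,0,0.075,0,0,0.18,0,0.075]'
python3 -m creep '[-0.146,-0.494,0,-0.49,0.075,-0.146,-0.494,0,-0.49,0.075,-0.146,-0.494,0,-0.49,0.075,-0.146,-0.494,0,-0.49,0.075,-0.146,-0.494,0,-0.49,0.075,-0.146,-0.494,0,-0.49,0.075,-0.146,-0.494,0,-0.49,0.075,-0.146,-0.494,0,-0.49,0.075,-0.146,-0.494,0,-0.49,0.075,-0.146,-0.494,0,-0.49,0.075]'
python3 - <<'E'
from h import *
state()
c=cam("side");ct=cam("top")
for j in[(.587,.2,.069,7),(.596,.1215,.069,7),(.457,-.063,.105,19),(.437,.045,.105,80),(.451,-.372,.065,-21)]: print(np.round(fit(ct,*j),4),np.round(fit(c,*j),4))
E
```

```text
clock: 21.7
eef_pos: [0.5976, 0.1221, 0.197]
tool_rot: [0.662, 0.749, 0.002, 0.001]
ft_force: [1.1, 0.2, 1.1]
grip_width: 0.0749
grasp_force: 0.0
clock: 22.53
eef_pos: [0.4778, -0.2796, 0.1932]
tool_rot: [0.824, 0.566, 0.0, 0.0]
ft_force: [0.6, -0.2, 0.3]
grip_width: 0.0751
grasp_force: 0.0
t 22.53 tcp [ 0.4778 -0.2796  0.1932] psi -21.02 j [-0.53  0.35  0.14  1.36  0.    1.41] F [ 0.6 -0.2  0.3] w 0.0751 g 0.0
[0.5866 0.2011 7.5812 8.8017] [ 0.5876  0.1968 28.8407 15.4459]
[0.5949 0.1208 7.0502 9.0482] [ 0.5912  0.1186 20.6388 11.1016]
[ 0.4582 -0.0635 19.44    6.6767] [  0.4478  -0.0688 -36.1      4.5185]
[4.37300e-01 4.56000e-02 7.82569e+01 6.37490e+00] [4.51700e-01 3.32000e-02 5.75802e+01 7.15040e+00]
[  0.4471  -0.3593 -52.0624  10.1739] [  0.4511  -0.3738 -17.0592  12.0852]
```

```bash

python3 -m creep '[-0.027,-0.093,0,0,0.075,-0.027,-0.093,0,0,0.075,-0.027,-0.093,0,0,0.075,-0.027,-0.093,0,0,0.075,-0.027,-0.093,0,0,0.075]'
python3 - <<'E'
from h import *
state()
c=cam("side");print(np.round(fit(c,.451,-.373,.065,-19),4))
E
```

```text
clock: 23.05
eef_pos: [0.4514, -0.3708, 0.1927]
tool_rot: [0.825, 0.566, 0.0, -0.001]
ft_force: [-0.2, 0.6, 0.0]
grip_width: 0.0754
grasp_force: 0.0
t 23.05 tcp [ 0.4514 -0.3708  0.1927] psi -21.11 j [-0.69  0.41  0.23  1.39  0.    1.25] F [-0.2  0.6  0. ] w 0.0754 g 0.0
[  0.4493  -0.3737 -12.5089   9.5396]
```

```bash

python3 -m creep '[0,-0.001,-0.04,0,0.075,0,-0.001,-0.08,0,0.075,0,-0.001,-0.12,0,0.075,0,-0.001,-0.15,0,0.075,0,-0.001,-0.17,0,0.075,0,-0.001,-0.186,0,0.075,0,-0.001,-0.186,0,0.075,0,-0.001,-0.186,0,0.075]'
python3 -m creep '[0,0,0,0,0.03,0,0,0,0,0.03,0,0,0,0,0.03,0,0,0,0,0.03,0,0,0,0,0.03]'
python3 -c "from h import *;state()"
python3 -m creep '[0,0,0,0,0.03,0,0,0.04,0,0.03,0,0,0.08,0,0.03,0,0,0.12,0,0.03,0,0,0.15,0,0.03,0,0,0.15,0,0.03]'
```

```text
clock: 23.77
eef_pos: [0.4517, -0.3697, 0.0066]
tool_rot: [0.824, 0.567, -0.0, -0.001]
ft_force: [0.2, -0.0, 0.6]
grip_width: 0.0749
grasp_force: 0.0
clock: 24.18
eef_pos: [0.4531, -0.3725, 0.0094]
tool_rot: [0.824, 0.566, 0.001, 0.002]
ft_force: [0.2, 1.7, 6.8]
grip_width: 0.0541
grasp_force: 64.3
t 24.18 tcp [ 0.4531 -0.3725  0.0094] psi -21.01 j [-0.69  0.55 -0.05  0.96  0.    1.25] F [0.2 1.7 6.8] w 0.0541 g 64.3
clock: 24.68
eef_pos: [0.4552, -0.3749, 0.1657]
tool_rot: [0.824, 0.566, 0.002, 0.007]
ft_force: [1.2, -1.1, -0.9]
grip_width: 0.0542
grasp_force: 64.7
```

```bash

python3 -m creep '[0.153,0.413,0,0.483,0.03,0.153,0.413,0,0.483,0.03,0.153,0.413,0,0.483,0.03,0.153,0.413,0,0.483,0.03,0.153,0.413,0,0.483,0.03,0.153,0.413,0,0.483,0.03,0.153,0.413,0,0.483,0.03,0.153,0.413,0,0.483,0.03,0.153,0.413,0,0.483,0.03,0.153,0.413,0,0.483,0.03]'
python3 -c "from h import *;state()"
```

```text
clock: 25.52
eef_pos: [0.5961, 0.0208, 0.1564]
tool_rot: [0.665, 0.747, -0.0, -0.0]
ft_force: [1.3, -0.7, -2.3]
grip_width: 0.0543
grasp_force: 64.7
t 25.52 tcp [0.5961 0.0208 0.1564] psi 6.64 j [ 0.04  0.45  0.2   1.32 -0.    1.49] F [ 1.3 -0.7 -2.3] w 0.0543 g 64.7
```

```bash

python3 -m creep '[0.01,0.022,0,0,0.03,0.01,0.022,0,0,0.03,0.01,0.022,-0.04,0,0.03,0.01,0.022,-0.08,0,0.03,0.01,0.022,-0.12,0,0.03,0.01,0.022,-0.135,0,0.03,0.01,0.022,-0.141,0,0.03,0.01,0.022,-0.141,0,0.03,0.01,0.022,-0.141,0,0.03,0.01,0.022,-0.141,0,0.03]'
python3 -m creep '[0,0,-0.002,0,0.03,0,0,-0.002,0,0.03,0,0,-0.002,0,0.03]'
python3 -c "from h import *;state()"
```

```text
clock: 26.35
eef_pos: [0.6067, 0.0404, 0.0164]
tool_rot: [0.665, 0.747, 0.0, 0.0]
ft_force: [1.0, -0.1, -2.9]
grip_width: 0.0541
grasp_force: 65.8
clock: 26.6
eef_pos: [0.6065, 0.0408, 0.0142]
tool_rot: [0.665, 0.747, 0.0, 0.0]
ft_force: [0.2, -0.2, -1.9]
grip_width: 0.0542
grasp_force: 65.8
t 26.6 tcp [0.6065 0.0408 0.0142] psi 6.64 j [ 0.07  0.58  0.02  1.01 -0.    1.52] F [ 0.2 -0.2 -1.9] w 0.0542 g 65.8
```

```bash

python3 -m creep '[0,0,-0.002,0,0.03,0,0,-0.002,0,0.03,0,0,-0.002,0,0.063,0,0,-0.002,0,0.063,0,0,-0.002,0,0.063,0,0,0.03,0,0.063,0,0,0.07,0,0.075,0,0,0.11,0,0.075,0,0,0.15,0,0.075,0,0,0.18,0,0.075]'
python3 -m creep '[-0.19,0.2,0,0,0.075,-0.19,0.2,0,0,0.075,-0.19,0.2,0,0,0.075,-0.19,0.2,0,0,0.075,-0.19,0.2,0,0,0.075,-0.19,0.2,0,0,0.075,-0.19,0.2,0,0,0.075,-0.19,0.2,0,0,0.075]'
python3 - <<'E'
from h import *
state()
c=cam("side");ct=cam("top")
for j in[(.587,.2,.069,7),(.596,.1215,.069,7),(.606,.041,.069,7),(.457,-.063,.105,19),(.437,.045,.105,80)]: print(np.round(fit(ct,*j),4),np.round(fit(c,*j),4))
J=[(.587,.2,.069),(.596,.1215,.069),(.606,.041,.069),(.457,-.063,.105),(.437,.045,.105)]
cv2.imwrite("pics/m2.png",np.vstack([np.hstack([cv2.resize(rect(q,x-.05,x+.05,y-.05,y+.05,h,1500),(155,155),interpolation=cv2.INTER_CUBIC) for x,y,h in J]) for q in(ct,c)]))
E
```

```text
clock: 27.43
eef_pos: [0.6073, 0.041, 0.1981]
tool_rot: [0.665, 0.747, 0.002, 0.001]
ft_force: [1.2, 0.4, 0.2]
grip_width: 0.0746
grasp_force: 0.0
clock: 28.1
eef_pos: [0.4129, 0.2439, 0.1944]
tool_rot: [0.663, 0.749, 0.0, -0.001]
ft_force: [0.1, -0.5, -1.1]
grip_width: 0.0752
grasp_force: 0.0
t 28.1 tcp [0.4129 0.2439 0.1944] psi 7.01 j [ 0.53  0.2  -0.06  1.31  0.    1.98] F [ 0.1 -0.5 -1.1] w 0.0752 g 0.0
[0.5866 0.201  7.8179 8.6919] [ 0.5875  0.1994 19.8802 12.1879]
[0.5947 0.1208 6.8939 9.0273] [ 0.5913  0.119  19.0723 11.4603]
[0.6051 0.0402 6.3787 9.6243] [ 0.6012  0.0387  7.1544 10.7921]
[ 0.4583 -0.0635 18.9865  6.3837] [ 0.4554 -0.0642 19.7005 14.8086]
[4.3590e-01 4.6000e-02 7.4477e+01 6.4338e+00] [4.37100e-01 4.38000e-02 8.09008e+01 1.08478e+01]
```

View pics/m2.png

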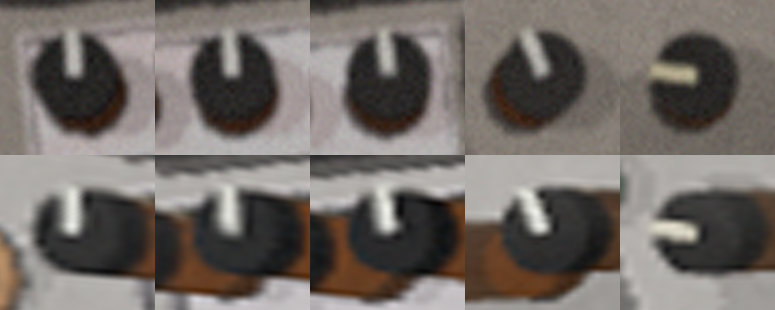

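The crops show the three squat jars in the low tray with strips pointing straight at the reader (about 6 to 8°). Tall jar C is at about 20° and tall jar B at about 84°. Going for B.

```bash

python3 -m creep '[0.024,-0.199,0.02,1.2,0.075,0.024,-0.199,0.02,1.2,0.075,0.024,-0.199,0.02,1.2,0.075,0.024,-0.199,0.02,1.2,0.075,0.024,-0.199,0.02,1.2,0.075,0.024,-0.199,0.02,1.2,0.075,0.024,-0.199,0.02,1.2,0.075,0.024,-0.199,0.02,1.2,0.075,0.024,-0.199,0.02,1.2,0.075,0.024,-0.199,0.02,1.2,0.075]'
python3 -m creep '[0,0,0,0.13,0.075,0,0,0,0.13,0.075,0,0,0,0.13,0.075]'
python3 - <<'E'
from h import *
state()
c=cam("side");print(np.round(fit(c,.437,.045,.105,84),4),np.round(fit(c,.457,-.063,.105,20),4))
E
```

```text
clock: 29.03
eef_pos: [0.4411, 0.0399, 0.2141]
tool_rot: [0.145, 0.989, -0.0, 0.0]
ft_force: [0.7, -0.3, 0.3]
grip_width: 0.0748
grasp_force: 0.0
clock: 29.28
eef_pos: [0.4408, 0.0408, 0.214]
tool_rot: [0.084, 0.996, -0.0, 0.0]
ft_force: [0.3, -0.6, -1.2]
grip_width: 0.075
grasp_force: 0.0
t 29.28 tcp [0.4408 0.0408 0.214 ] psi 80.37 j [ 0.09  0.12 -0.11  1.34 -0.    0.26] F [ 0.3 -0.6 -1.2] w 0.075 g 0.0
[4.37100e-01 4.41000e-02 8.25509e+01 8.09570e+00] [ 0.4528 -0.065  18.503  12.3293]
```

```bash

python3 -m creep '[-0.004,0.004,0,0,0.075,-0.004,0.004,-0.04,0,0.075,-0.004,0.004,-0.08,0,0.075,-0.004,0.004,-0.12,0,0.075,-0.004,0.004,-0.15,0,0.075,-0.004,0.004,-0.164,0,0.075,-0.004,0.004,-0.164,0,0.075,-0.004,0.004,-0.164,0,0.075]'
python3 -m creep '[0,0,0,0,0.03,0,0,0,0,0.03,0,0,0,0,0.03,0,0,0,0,0.03,0,0,0,0,0.03]'
python3 -c "from h import *;state()"
python3 -m creep '[0,0,0,0,0.03,0,0,0.04,0,0.03,0,0,0.08,0,0.03,0,0,0.12,0,0.03,0,0,0.15,0,0.03,0,0,0.15,0,0.03]'
```

```text
clock: 30.0
eef_pos: [0.4355, 0.046, 0.0498]
tool_rot: [0.082, 0.997, -0.0, -0.001]
ft_force: [0.1, -0.8, 0.6]
grip_width: 0.0752
grasp_force: 0.0
clock: 30.42
eef_pos: [0.4386, 0.0462, 0.0523]
tool_rot: [0.082, 0.997, 0.001, 0.003]
ft_force: [0.4, 1.4, 8.0]
grip_width: 0.0543
grasp_force: 64.1
t 30.42 tcp [0.4386 0.0462 0.0523] psi 80.65 j [ 0.1   0.25 -0.4   0.92  0.    0.27] F [0.4 1.4 8. ] w 0.0543 g 64.1
clock: 30.92
eef_pos: [0.4405, 0.0463, 0.2072]
tool_rot: [0.082, 0.997, 0.001, 0.007]
ft_force: [1.9, -0.7, -2.5]
grip_width: 0.0542
grasp_force: 65.7
```

```bash

python3 -m creep '[0.179,-0.122,0,-1.2,0.03,0.179,-0.122,0,-1.2,0.03,0.179,-0.122,0,-1.2,0.03,0.179,-0.122,0,-1.2,0.03,0.179,-0.122,0,-1.2,0.03,0.179,-0.122,0,-1.2,0.03,0.179,-0.122,0,-1.2,0.03,0.179,-0.122,0,-1.2,0.03,0.179,-0.122,0,-1.2,0.03,0.179,-0.122,0,-1.2,0.03]'
python3 -m creep '[0,0,0,-0.133,0.03,0,0,0,-0.133,0.03,0,0,0,-0.133,0.03]'
python3 -c "from h import *;state()"
```

```text
clock: 31.75
eef_pos: [0.6146, -0.0763, 0.1985]
tool_rot: [0.632, 0.775, -0.001, -0.001]
ft_force: [-0.8, 0.1, -3.2]
grip_width: 0.0542
grasp_force: 65.5
clock: 32.0
eef_pos: [0.6147, -0.076, 0.1992]
tool_rot: [0.679, 0.734, -0.001, -0.001]
ft_force: [-0.1, 0.7, -2.6]
grip_width: 0.0538
grasp_force: 65.5
t 32.0 tcp [ 0.6147 -0.076   0.1992] psi 4.42 j [-0.12  0.49  0.36  1.45 -0.    1.37] F [-0.1  0.7 -2.6] w 0.0538 g 65.5
```

```bash

python3 -m creep '[0.001,0,-0.04,0,0.03,0.001,0,-0.08,0,0.03,0.001,0,-0.12,0,0.03,0.001,0,-0.135,0,0.03,0.001,0,-0.141,0,0.03,0.001,0,-0.141,0,0.03,0.001,0,-0.141,0,0.03,0.001,0,-0.141,0,0.03]'
python3 -m creep '[0,0,-0.002,0,0.03,0,0,-0.002,0,0.03,0,0,-0.002,0,0.03]'
```

```text
clock: 32.67
eef_pos: [0.6172, -0.0762, 0.0597]
tool_rot: [0.68, 0.733, 0.001, 0.001]
ft_force: [0.3, -0.6, -3.1]
grip_width: 0.0541
grasp_force: 66.8
clock: 32.92
eef_pos: [0.6165, -0.0761, 0.0573]
tool_rot: [0.68, 0.733, 0.0, 0.0]
ft_force: [-0.1, 0.3, -2.7]
grip_width: 0.0543
grasp_force: 66.8
```

```bash

python3 -m creep '[0,0,-0.0015,0,0.03,0,0,-0.0015,0,0.03,0,0,-0.0015,0,0.063,0,0,-0.0015,0,0.063,0,0,-0.0015,0,0.063,0,0,0.03,0,0.063,0,0,0.07,0,0.075,0,0,0.11,0,0.075,0,0,0.15,0,0.075,0,0,0.16,0,0.075]'
python3 -m creep '[-0.16,0.013,0,0.27,0.075,-0.16,0.013,0,0.27,0.075,-0.16,0.013,0,0.27,0.075,-0.16,0.013,0,0.27,0.075,-0.16,0.013,0,0.27,0.075,-0.16,0.013,0,0.27,0.075,-0.16,0.013,0,0.27,0.075]'
python3 - <<'E'
from h import *
state()
c=cam("side");print(np.round(fit(c,.457,-.063,.105,20),4))
c=cam("top")
for j in[(.587,.2,.069,7),(.596,.1215,.069,7),(.606,.041,.069,7),(.616,-.076,.109,7)]: print(np.round(fit(c,*j),4))
E
```

```text
clock: 33.75
eef_pos: [0.6195, -0.0765, 0.2255]
tool_rot: [0.68, 0.733, 0.004, 0.005]
ft_force: [1.0, 0.9, 1.2]
grip_width: 0.075
grasp_force: 0.0
clock: 34.33
eef_pos: [0.4573, -0.0632, 0.2179]
tool_rot: [0.575, 0.818, 0.001, 0.001]
ft_force: [0.5, -0.9, -0.8]
grip_width: 0.0749
grasp_force: 0.0
t 34.33 tcp [ 0.4573 -0.0632  0.2179] psi 19.75 j [-0.14  0.15 -0.06  1.36  0.    1.09] F [ 0.5 -0.9 -0.8] w 0.0749 g 0.0
[ 0.4579 -0.0647 26.3964  9.6082]
[0.5866 0.2011 7.8323 8.2724]
[0.5947 0.1208 6.8613 8.9572]
[0.6051 0.0402 6.0761 9.5771]
[ 0.6152 -0.0484 43.757  22.355 ]
```

```bash

python3 -m creep '[0,0,0,0,0.075,0,0,-0.04,0,0.075,0,0,-0.08,0,0.075,0,0,-0.12,0,0.075,0,0,-0.15,0,0.075,0,0,-0.168,0,0.075,0,0,-0.168,0,0.075,0,0,-0.168,0,0.075]'
python3 -m creep '[0,0,0,0,0.03,0,0,0,0,0.03,0,0,0,0,0.03,0,0,0,0,0.03,0,0,0,0,0.03]'
python3 -c "from h import *;state()"
python3 -m creep '[0,0,0,0,0.03,0,0,0.04,0,0.03,0,0,0.08,0,0.03,0,0,0.12,0,0.03,0,0,0.15,0,0.03,0,0,0.15,0,0.03]'
python3 -m creep '[0.173,-0.134,0.01,-0.23,0.03,0.173,-0.134,0.01,-0.23,0.03,0.173,-0.134,0.01,-0.23,0.03,0.173,-0.134,0.01,-0.23,0.03,0.173,-0.134,0.01,-0.23,0.03,0.173,-0.134,0.01,-0.23,0.03,0.173,-0.134,0.01,-0.23,0.03,0.173,-0.134,0.01,-0.23,0.03]'
python3 - <<'E'
from h import *
state()
c=cam("top")
cv2.imwrite("pics/m3.png",cv2.resize(rect(c,.5,.7,-.3,.27,.1,1200),(684,240)))
print(np.round(fit(c,.616,-.076,.109,7),4))
E
```

```text
clock: 35.1
eef_pos: [0.4562, -0.063, 0.0482]
tool_rot: [0.575, 0.818, -0.001, -0.001]
ft_force: [0.9, 0.2, 0.2]
grip_width: 0.075
grasp_force: 0.0
clock: 35.52
eef_pos: [0.4589, -0.0634, 0.0512]
tool_rot: [0.575, 0.818, 0.001, 0.003]
ft_force: [0.9, 0.3, 6.2]
grip_width: 0.054
grasp_force: 63.9
t 35.52 tcp [ 0.4589 -0.0634  0.0512] psi 19.75 j [-0.14  0.29 -0.35  0.93 -0.    1.09] F [0.9 0.3 6.2] w 0.054 g 63.9
clock: 36.02
eef_pos: [0.4602, -0.0637, 0.2062]
tool_rot: [0.575, 0.818, 0.003, 0.006]
ft_force: [2.6, -0.1, -2.3]
grip_width: 0.0537
grasp_force: 65.7
clock: 36.68
eef_pos: [0.6285, -0.1972, 0.2067]
tool_rot: [0.666, 0.746, -0.001, -0.002]
ft_force: [-1.1, 0.0, -2.7]
grip_width: 0.054
grasp_force: 65.5
t 36.68 tcp [ 0.6285 -0.1972  0.2067] psi 6.53 j [-0.3   0.58  0.53  1.53  0.    1.15] F [-1.1  0.  -2.7] w 0.054 g 65.5
[ 0.6132 -0.0746 -2.0172 11.5872]
```

View pics/m3.png

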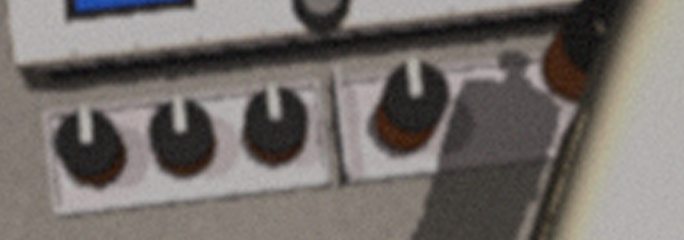

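```bash

python3 -m creep '[0.001,0,-0.04,0,0.03,0.001,0,-0.08,0,0.03,0.001,0,-0.12,0,0.03,0.001,0,-0.14,0,0.03,0.001,0,-0.147,0,0.03,0.001,0,-0.147,0,0.03,0.001,0,-0.147,0,0.03,0.001,0,-0.147,0,0.03]'
python3 -m creep '[0,0,-0.002,0,0.03,0,0,-0.002,0,0.03,0,0,-0.002,0,0.03]'
```

```text
clock: 37.4
eef_pos: [0.6322, -0.1973, 0.0655]
tool_rot: [0.665, 0.747, 0.001, 0.002]
ft_force: [0.9, 1.5, -1.7]
grip_width: 0.0543
grasp_force: 65.5
clock: 37.65
eef_pos: [0.631, -0.1973, 0.0614]
tool_rot: [0.665, 0.746, 0.0, 0.001]
ft_force: [0.2, -0.3, -2.4]
grip_width: 0.0542
grasp_force: 65.5
```

```bash

python3 -m creep '[0,0,-0.004,0,0.03,0,0,-0.004,0,0.03,0,0,-0.004,0,0.03,0,0,-0.005,0,0.03,0,0,-0.005,0,0.03]'
```

```text
clock: 38.07
eef_pos: [0.6302, -0.1971, 0.0553]
tool_rot: [0.665, 0.746, -0.0, -0.0]
ft_force: [-0.9, 0.5, -0.9]
grip_width: 0.0543
grasp_force: 65.7
```

Release, back off out of the top camera's view, and measure.

```bash

python3 -m creep '[0,0,0,0,0.063,0,0,0,0,0.063,0,0,0,0,0.063,0,0,0.03,0,0.063,0,0,0.07,0,0.075,0,0,0.11,0,0.075,0,0,0.15,0,0.075,0,0,0.16,0,0.075]'
python3 -m creep '[-0.22,0.02,0,0,0.075,-0.22,0.02,0,0,0.075,-0.22,0.02,0,0,0.075,-0.22,0.02,0,0,0.075,-0.22,0.02,0,0,0.075,-0.22,0.02,0,0,0.075,-0.22,0.02,0,0,0.075]'
python3 - <<'E'
from h import *
state()
c=cam("top");cs=cam("side")
J=[(.587,.2,.069,7),(.596,.1215,.069,7),(.606,.041,.069,7),(.616,-.076,.109,7),(.63,-.197,.109,7)]
for j in J:
    print(np.round(fit(c,*j),4))
    for q in(c,cs):
        x,y,h,_=j;a=rect(q,x-.03,x+.03,y-.03,y+.03,h,1000).astype(np.float32).mean(2)
        m=a.copy();yy,xx=np.mgrid[:60,:60];u=29.5-yy;v=29.5-xx
        m=(a>105)&(np.hypot(u,v)<22)&(abs(v)<12)&(u>0);P=np.c_[u[m],v[m]]
        d=np.linalg.svd(P-P.mean(0))[2][0];print("  pca",m.sum(),round(np.degrees(np.arctan(d[1]/d[0])),1))
cv2.imwrite("pics/m4.png",np.vstack([np.hstack([cv2.resize(rect(q,x-.05,x+.05,y-.05,y+.05,h,1500),(155,155),interpolation=cv2.INTER_CUBIC) for x,y,h,_ in J]) for q in(c,cs)]))
E
```

```text
clock: 38.73
eef_pos: [0.6334, -0.1981, 0.224]
tool_rot: [0.665, 0.746, 0.003, 0.006]
ft_force: [-0.2, -0.8, 0.8]
grip_width: 0.0753
grasp_force: 0.0
clock: 39.32
eef_pos: [0.4069, -0.1766, 0.2159]
tool_rot: [0.666, 0.746, -0.0, 0.0]
ft_force: [0.4, 0.5, 1.0]
grip_width: 0.0749
grasp_force: 0.0
t 39.32 tcp [ 0.4069 -0.1766  0.2159] psi 6.49 j [-0.41  0.12 -0.1   1.35 -0.    1.05] F [0.4 0.5 1. ] w 0.0749 g 0.0
[0.5866 0.201  7.7827 8.8423]
  pca 228 1.0
  pca 299 -2.8
[0.5948 0.1208 6.922  9.1709]
  pca 228 5.3
  pca 314 7.0
[ 0.6051  0.0402  5.7106 10.0071]
  pca 214 6.1
  pca 298 12.7
[ 0.6177 -0.0749  0.14    8.6367]
  pca 209 8.2
  pca 260 10.2
[ 0.6293 -0.195  -1.855   9.7082]
  pca 222 9.1
  pca 280 10.4
```

View pics/m4.png

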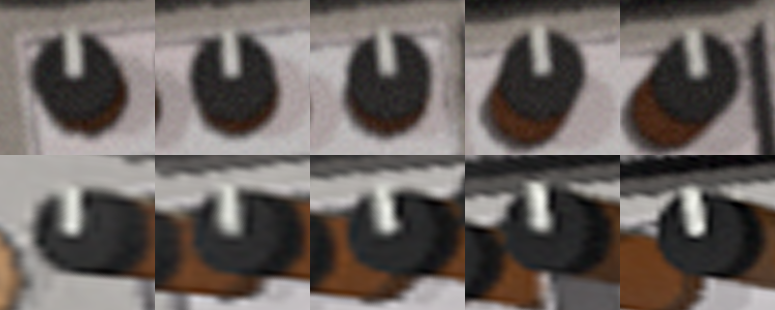

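The crops show all five labels pointing at the reader, about 4 to 8° against the wanted 6.65°. Now the button at about (0.707, 0.003).

```bash

python3 -m creep '[0.3,0.18,0,0,0,0.3,0.18,0,0,0,0.3,0.18,0,0,0,0.3,0.18,0,0,0,0.3,0.18,0,0,0,0.3,0.18,0,0,0,0.3,0.18,0,0,0,0.3,0.18,0,0,0,0.3,0.18,0,0,0,0.3,0.18,0,0,0]'
python3 -m creep '[0,0,-0.03,0,0,0,0,-0.06,0,0,0,0,-0.08,0,0,0,0,-0.08,0,0]'
python3 - <<'E'
from h import *
state()
for n in("side","top"):
  c=cam(n);print(n,[(r["score"],np.round(ray(c,[r["centre"][0]*512,r["centre"][1]*384],.1)[:2],3)) for r in bot.place_of(n,"start_top")[:3]])
  if n=="side": print(proj(c,bot.get_obs()["eef_pos"]));save(c,"s5.png",(255,90,365,200),5)
E
```

```text
clock: 40.25
eef_pos: [0.7141, 0.007, 0.2104]
tool_rot: [0.664, 0.748, -0.0, -0.001]
ft_force: [-0.2, 0.3, -1.1]
grip_width: 0.0002
grasp_force: 0.0
clock: 40.58
eef_pos: [0.7073, 0.0029, 0.1281]
tool_rot: [0.665, 0.747, -0.004, -0.004]
ft_force: [-1.4, 0.4, -0.7]
grip_width: 0.0002
grasp_force: 0.0
t 40.58 tcp [0.7073 0.0029 0.1281] psi 6.58 j [ 0.    0.72  0.57  1.44 -0.    1.46] F [-1.4  0.4 -0.7] w 0.0002 g 0.0
side [(0.56, array([0.714, 0.016]))]
[311.5207565  179.20792267]
top [(0.42, array([0.578, 0.116]))]
```

View pics/s5.png

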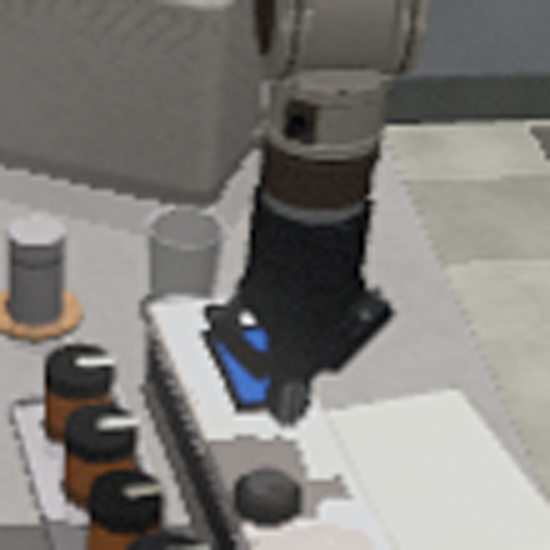

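The fingertips at (288,420) are above and slightly behind the button at (268,485). I'll shift 4 mm forward and lower until contact.

```bash

python3 -m creep '[-0.004,-0.001,-0.01,0,0,-0.004,-0.001,-0.018,0,0,-0.004,-0.001,-0.018,0,0,-0.004,-0.001,-0.018,0,0]'
python3 -m creep '[0,0,-0.005,0,0,0,0,-0.005,0,0,0,0,-0.005,0,0]'
python3 -m creep '[0,0,-0.004,0,0,0,0,-0.004,0,0,0,0,-0.004,0,0]'
```

```text
clock: 41.12
eef_pos: [0.7065, 0.0019, 0.1177]
tool_rot: [0.665, 0.746, 0.0, 0.0]
ft_force: [0.4, -1.3, 0.8]
grip_width: -0.0001
grasp_force: 0.0
clock: 41.37
eef_pos: [0.7063, 0.0019, 0.112]
tool_rot: [0.665, 0.746, -0.0, -0.0]
ft_force: [-0.4, -0.4, 0.4]
grip_width: -0.0002
grasp_force: 0.0
clock: 41.62
eef_pos: [0.706, 0.0019, 0.1077]
tool_rot: [0.665, 0.746, -0.0, -0.0]
ft_force: [-0.4, -0.7, -0.4]
grip_width: 0.0001
grasp_force: 0.0
```

```bash

for i in 1 ; do python3 -m creep '[-0.003,0,-0.004,0,0,-0.003,0,-0.004,0,0,-0.003,0,-0.004,0,0]'; python3 -m creep '[0,0,-0.004,0,0,0,0,-0.004,0,0,0,0,-0.004,0,0]'; python3 -m creep '[0,0,-0.004,0,0,0,0,-0.004,0,0,0,0,-0.004,0,0]'; done
python3 - <<'E'
from h import *
c=cam("side");save(c,"s6.png",(275,140,345,210),6)
E
```

```text
clock: 41.87
eef_pos: [0.7028, 0.0019, 0.1037]
tool_rot: [0.665, 0.746, -0.0, -0.0]
ft_force: [0.5, 0.0, 0.5]
grip_width: 0.0001
grasp_force: 0.0
clock: 42.12
eef_pos: [0.703, 0.0019, 0.0997]
tool_rot: [0.665, 0.746, -0.0, -0.0]
ft_force: [0.1, -0.4, -0.5]
grip_width: 0.0001
grasp_force: 0.0
clock: 42.37
eef_pos: [0.703, 0.0019, 0.0957]
tool_rot: [0.665, 0.746, -0.0, -0.0]
ft_force: [-0.1, 0.3, 0.2]
grip_width: -0.0002
grasp_force: 0.0
```

View pics/s6.png

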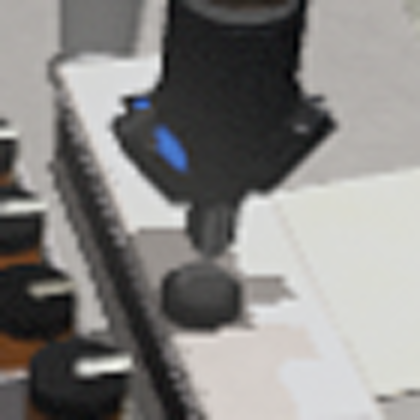

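The tip at (212,252) is still above the button, whose top centre is at (202,288). I'll lower further in small steps.

```bash

python3 -m creep '[-0.002,0,-0.005,0,0,-0.002,0,-0.005,0,0,-0.002,0,-0.005,0,0]'; python3 -m creep '[0,0,-0.003,0,0,0,0,-0.003,0,0,0,0,-0.003,0,0]'; python3 -m creep '[0,0,-0.003,0,0,0,0,-0.003,0,0,0,0,-0.003,0,0]'
```

```text
clock: 42.67
eef_pos: [0.7007, 0.0019, 0.0906]
tool_rot: [0.665, 0.746, -0.0, -0.0]
ft_force: [0.1, 0.6, -0.3]
grip_width: -0.0004
grasp_force: 0.0
clock: 42.92
eef_pos: [0.7011, 0.0019, 0.0878]
tool_rot: [0.665, 0.746, -0.0, -0.0]
ft_force: [0.0, 0.3, -0.5]
grip_width: -0.0001
grasp_force: 0.0
clock: 43.17
eef_pos: [0.7011, 0.0019, 0.0848]
tool_rot: [0.665, 0.746, -0.0, -0.0]
ft_force: [0.4, -0.0, 0.5]
grip_width: -0.0001
grasp_force: 0.0
```

```bash

python3 -m creep '[0,0,-0.002,0,0,0,0,-0.002,0,0,0,0,-0.002,0,0]'; python3 -m creep '[0,0,-0.002,0,0,0,0,-0.002,0,0,0,0,-0.002,0,0]'
```

```text
clock: 43.42
eef_pos: [0.7012, 0.0019, 0.0829]
tool_rot: [0.665, 0.746, -0.0, -0.0]
ft_force: [-1.2, 0.2, -0.2]
grip_width: 0.0001
grasp_force: 0.0
clock: 43.67
eef_pos: [0.7011, 0.0019, 0.0809]
tool_rot: [0.665, 0.746, -0.0, -0.0]
ft_force: [-0.2, -0.4, -0.1]
grip_width: 0.0001
grasp_force: 0.0
```

```bash

for k in a; do python3 -m creep '[0,0,-0.003,0,0,0,0,-0.003,0,0,0,0,-0.003,0,0]'; python3 -m creep '[0,0,-0.002,0,0,0,0,-0.002,0,0,0,0,-0.002,0,0]'; python3 -m creep '[0,0,-0.002,0,0,0,0,-0.002,0,0,0,0,-0.002,0,0]'; done
```

```text
clock: 43.92
eef_pos: [0.701, 0.0019, 0.0777]
tool_rot: [0.665, 0.746, -0.0, -0.0]
ft_force: [0.8, 0.2, -0.5]
grip_width: -0.0001
grasp_force: 0.0
clock: 44.17
eef_pos: [0.7013, 0.0019, 0.0761]
tool_rot: [0.665, 0.746, 0.0, 0.0]
ft_force: [-0.8, -0.3, 0.0]
grip_width: -0.0002
grasp_force: 0.0
clock: 44.42
eef_pos: [0.7014, 0.0019, 0.0745]
tool_rot: [0.665, 0.746, 0.0, 0.0]
ft_force: [0.0, 0.2, 2.1]
grip_width: -0.0002
grasp_force: 1.1
```

```bash

python3 -m creep '[0,0,-0.002,0,0,0,0,-0.002,0,0,0,0,-0.002,0,0]'; python3 -m creep '[0,0,-0.002,0,0,0,0,-0.002,0,0,0,0,-0.002,0,0]';python3 -m creep '[0,0,-0.002,0,0,0,0,-0.002,0,0,0,0,-0.002,0,0]'
```

```text
clock: 44.67
eef_pos: [0.7014, 0.0019, 0.0724]
tool_rot: [0.665, 0.746, 0.0, 0.0]
ft_force: [-0.5, -0.3, 3.7]
grip_width: -0.0002
grasp_force: 1.7
clock: 44.92
eef_pos: [0.7015, 0.0019, 0.0704]
tool_rot: [0.665, 0.746, 0.0, 0.0]
ft_force: [-0.2, 0.5, 3.9]
grip_width: 0.0002
grasp_force: 2.3
clock: 45.17
eef_pos: [0.7015, 0.0019, 0.0699]
tool_rot: [0.665, 0.746, 0.0, 0.001]
ft_force: [-2.5, -0.0, 9.6]
grip_width: 0.0003
grasp_force: 4.8
```

Bottomed out at 9.6 N after about 6 mm of travel. Backing off for a final check.

```bash

python3 -m creep '[0,0,-0.0005,0,0,0,0,-0.0005,0,0,0,0,0.03,0,0,0,0,0.07,0,0,0,0,0.11,0,0,0,0,0.15,0,0,0,0,0.15,0,0]'
python3 -m creep '[-0.33,0.0,0,0,0,-0.33,0.0,0,0,0,-0.33,0.0,0,0,0,-0.33,0.0,0,0,0,-0.33,0.0,0,0,0,-0.33,0.0,0,0,0,-0.33,0.0,0,0,0,-0.33,0.0,0,0,0,-0.33,0.0,0,0,0,-0.33,0.0,0,0,0]'
python3 - <<'E'
from h import *
state()
c=cam("top");cs=cam("side")
J=[(.587,.2,.069,7),(.596,.1215,.069,7),(.606,.041,.069,7),(.616,-.076,.109,7),(.63,-.197,.109,7)]
for j in J: print(np.round(fit(c,*j),4))
save(cs,"s7.png",(170,90,400,290),3)
E
```

```text
clock: 45.75
eef_pos: [0.7051, 0.0019, 0.2282]
tool_rot: [0.665, 0.746, 0.005, 0.006]
ft_force: [-0.3, 0.4, 0.6]
grip_width: 0.0004
grasp_force: 0.0
clock: 46.58
eef_pos: [0.3692, 0.0019, 0.2178]
tool_rot: [0.665, 0.746, 0.0, -0.0]
ft_force: [0.0, 0.0, 0.7]
grip_width: -0.0003
grasp_force: 0.0
t 46.58 tcp [0.3692 0.0019 0.2178] psi 6.57 j [ 0.01 -0.03 -0.25  1.34  0.    1.46] F [0.  0.  0.7] w -0.0003 g 0.0
[0.5866 0.201  7.911  8.4679]
[0.5947 0.1208 6.8488 8.7764]
[0.6052 0.0401 6.0714 9.6962]
[ 0.6176 -0.0751  0.6514  8.4328]
[ 0.6292 -0.195  -1.7244  9.5594]
```

View pics/s7.png

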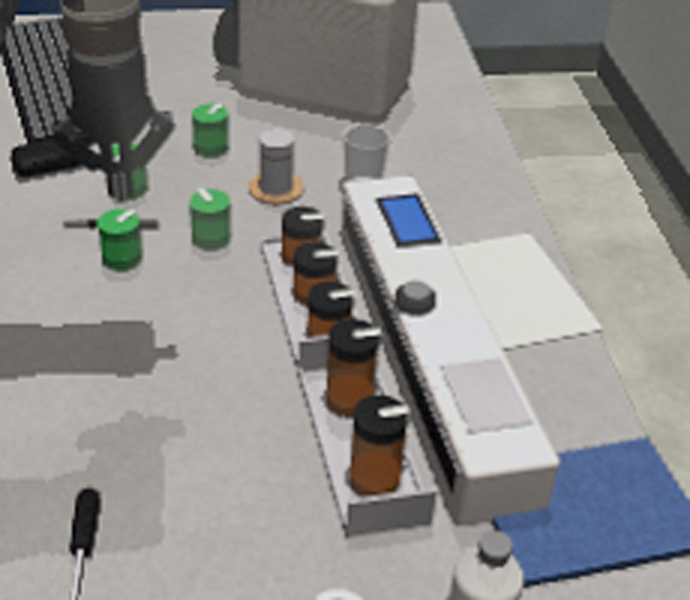

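All jars stand upright in their trays with strips facing the reader, at (302,215), (320,255), (335,295), (360,335) and (385,410). The cylinder is on the mat at (276,165), and the bystanders and greens are where they were.

```bash
python3 -c "from workcell import bot;print(bot.job_done())"
```

```text
the job is handed in; nothing more can be done
None
```

The job is handed in: the check cylinder is on the cork mat, the three squat jars are in the low tray and the two tall jars in the high tray (labels within about 5° of square to the reader by most of my readings, though one set put the tall jars 6–8° off), and the start button was pressed fully down last.

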